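# Scrub the gasket channel of a bin lid under the bench lamp

## Robot

A 6-joint arm with a two-finger parallel gripper is mounted at the origin on the work surface. World frame = base frame: x ahead of the robot, y to its left, z up, the work surface at z = 0. Lengths are in m, angles in rad, forces in N, time in s.
With the tool pointing down it reaches from about 0.225 to 0.875 m from the base axis. Payload 3.4 kg.
Tool frame: the origin (TCP) lies where the fingers leave the gripper's body, on its centre line; the fingertips stand 73 mm ahead of it and the grasp point (between the pads) lies 54 mm ahead of it (manip.pinch_z is the distance from the TCP to the grasp point, in m); z points along the fingers, y is the line along which they close (so a half turn about z gives the same grasp; the last joint's range is limited). The gripper opens to 85 mm and grips with 20 to 120 N. Pads are 22 mm wide; open, the fingers measure 114 mm over their backs; the gripper's body (76 mm by 85 mm) begins 54 mm behind the grasp point. The pads swing forward as they close: fully open they stand 13 mm farther back than shut.
Start: joints at [1.198, 0.276, 1.505, -0, 1.361, -0.121], TCP at [0.143, 0.557, 0.304] pointing down, gripper open.
Joint ranges: [-2.89, 2.89], [-0.75, 2.08], [0.22, 2.7], [-1.18, 4.32], [0.11, 2.71], [-2.7, 2.7]. Speed limits (rad/s): [2.57, 2.57, 3.14, 3.14, 3.14, 3.14].

## Interface

Orientations are given as a unit quaternion [w, x, y, z].
In Python, from rig import readout, imaging, manip gives the robot as it stands. The module is installed in compiled form; this text tells all that it offers.
- The arm moves only by the tool servo_tool, never from a script. Its argument "moves" is a list of rows, each an object with "dp": the shift along the tool's x, y, z in units of 0.2 m (1.0 is 0.2 m), a list of three; "delta_rot": the turn, a rotation vector about the tool's x, y, z in units of 0.1 rad (1.0 is 0.1 rad), a list of three; "fingers": the opening, from 0 (shut) to 1 (fully open). In form: [{"dp": [dx, dy, dz], "delta_rot": [wx, wy, wz], "fingers": fingers}, ...]. A call has 1 to 5 rows; each row shifts and turns the commanded pose from where the row before left it, along the tool's axes as they then stand; what a row does not reach is not made up. A row lasts 1/10 s, in which the tool goes at most 50 mm and 8.59 degrees, less where a joint would pass 70% of its speed; a pose out of reach is approached as far as the arm can. A call with a number of a shift or a turn outside -1 to 1 is refused whole. A call with a gripper value outside its range is refused whole. The fingers move at their own pace and stop on an object; "force" is the grip in N (left out, the last holds). Time passes only in rows, so rows that do not move let the fingers close. It gives the time, the measured TCP pose, the force, the opening and the grip force at its end, in the units of the state.
- readout.get_state(): the state, without advancing time (a new reading comes with each control period).
- imaging.get_image(name): name is "scene" or "top" or "wrist"; returns (picture, depth): 480x640x3 uint8, red, green, blue; 480x640 float32, m along the optical axis (not along the pixel's ray), 0 where there is no reading.
- imaging.calibration(name): a dict with "intrinsics" (3x3 intrinsics, pixels), "dist" ([k1, k2, p1, p2, k3] as OpenCV has them; the pictures are not rectified), "R" (3x3) and "t" (3): a world point X has camera coordinates R X + t; the wrist camera has in their place "hand_eye" (4x4, takes a point from camera to tool coordinates, whose origin is the TCP and whose axes are the flange's). Camera axes: x right, y down, z forward; pixel columns grow to the right and rows downward; lengths in m; the calibration is good to about 2 mm. A picture is of the moment at which its call begins: read the wrist's pose just before it. calibration takes no time and is no camera call.
- manip.sign_off(): hands the job in; it is judged then, once.
The state is a dict: "clock": time; "qpos": joint angles; "qd": joint speeds; "effort": joint torques, N m; "position": TCP position; "ee_rot": TCP orientation; "contact_force": force on the tool from outside, world axes, zero at the start; "moment": the same for the moment, N m; "width": finger opening in m; "gripper_force": force on a finger pad.
Only numpy, scipy, OpenCV 4.12 (cv2) and the standard library are available. Lean on these libraries where they do the work, as an engineer would, in place of code of your own. Each camera call takes 0.05 s, during which the arm holds its last target. There are 200 camera calls.

## Task

Clean the gasket channel of the upturned bin lid: first clear the clothes pegs off it into the wooden tray and aim the bench lamp by its bail handle, so that the beam points straight at the middle of the channel. Then take the scrubber and, pressing lightly, draw its bristle tip slowly (about 3 cm a second) along the floor of the whole channel from the latch end to the other end, and lay it back level across both bars of its rest. At the end the pegs must be in the tray and the lamp still aimed; leave the ramekin, cone filters and rod where they are.

Things in the scene. Friction and masses are not known exactly. Their poses are not given: they have to be found in the camera images.
- lid: Blue plastic bin lid, underside up, held fast, 200 (x) x 320 (y) x 18 mm. Origin: centre of its underside on the bench. Its rim and two parallel rounded ribs rise to 24 mm above the bench. Between the ribs: the gasket channel, 16 mm wide, floor 18 mm above the bench with a dark strip; three straight runs, two bends (see seam points). Steel latch on the -y end, standing out 22 mm, under 27 mm high.
- seam_0 (a point): Latch end of the channel: on its floor and centre line, at lid x, y = -40, -125 mm.
- seam_1 (a point): On the channel floor, half way along the first run.
- seam_2 (a point): On the channel floor at the first bend, lid x, y = -40, -60 mm.
- seam_3 (a point): Middle of the channel, on its floor, half way along the slanting run.
- seam_4 (a point): On the channel floor at the second bend, lid x, y = 20, 35 mm.
- seam_5 (a point): On the channel floor, half way along the last run.
- seam_6 (a point): Far end of the channel, on its floor, lid x, y = 20, 125 mm. The channel is straight between neighbouring seam points.
- tray: Loose open wooden tray (0.5 kg) standing on the bench, 120 (x) x 160 (y) x 45 mm, walls and floor 5 mm. Origin: centre of its underside.
- rest: Steel scrubber rest, fixed: two upright cross bars 90 mm apart (at x = -45 and +45 mm, 8 mm thick, 70 mm wide along y) on a 5 mm base plate; bar tops 45 mm above the bench, with 8 mm lips at their ends (62 mm apart). Origin: centre of its underside.
- scrubber: Beech toothbrush-style scrubber (60 g) lying across the two bars of its rest. Handle 16 mm wide, 12 mm thick, x = -75 to +90 mm; origin on the middle of its underside, about midway between the bars; x towards the head, z up. A bristle tuft hangs from the head at x = +80 mm; it springs: the tip yields up to 8 mm upward, 0.3 N at first, then 0.25 N per mm. Grip from above between the bars.
- scrub_tip (a point): Tip of the scrubber's tuft (8 mm across), at x = +80 mm and 30 mm below the underside of the handle (36 mm below the handle's mid-thickness).
- lamp_swivel (a joint): Swivel of the lamp's fork about the vertical post, rad, counter-clockwise from above positive, range -1.7 to 1.7; stiff, stays where it is left (0.12 N m friction).
- lamp_tilt (a joint): Tilt of the lamp head in its fork, rad, 0 = beam level, positive = lens down, range -0.2 to 1.1; stiff, stays where it is left (0.15 N m friction).
- lamp_pivot (a point): Centre of the head of the white bench lamp, 170 mm above the bench, where the vertical swivel axis meets the level tilt axis; it stays in place. Its frame turns with the head: x along the beam (lens 47 mm in front), y along the tilt axis, z towards the handle. Head 90 mm long, 72 mm across, in a fork 120 mm wide; the lamp's foot, 120 mm across, is fixed.
- lamp_handle (a point): Middle of the steel bail over the head, 80 mm from lamp_pivot along the head's z: a round bar 12 mm thick, parallel to the tilt axis, with 76 mm free between its legs. Pinch it from above across the bar; it can turn between the fingers as the head tilts.
- ramekin: Bystander: white ceramic ramekin, 84 mm across, 45 mm high.
- cone_a: Bystander: steel cone filter standing point up, 100 mm across, 75 mm high.
- cone_b: Bystander: a second such cone filter.
- rod: Bystander: short metal rod, 110 x 14 x 14 mm, lying on the bench.
- peg1: Wooden clothes peg (20 g), 90 (x) x 14 x 14 mm, at first lying across the ribs of the channel. Origin: centre of its underside. Two to four pegs are present; None if absent. One may get knocked 2 to 4 cm aside.
- peg2: Wooden clothes peg (20 g), 90 (x) x 14 x 14 mm, at first lying across the ribs of the channel. Origin: centre of its underside. Two to four pegs are present; None if absent. One may get knocked 2 to 4 cm aside.
- peg3: Wooden clothes peg (20 g), 90 (x) x 14 x 14 mm, at first lying across the ribs of the channel. Origin: centre of its underside. Two to four pegs are present; None if absent. One may get knocked 2 to 4 cm aside.
- peg4: Wooden clothes peg (20 g), 90 (x) x 14 x 14 mm, at first lying across the ribs of the channel. Origin: centre of its underside. Two to four pegs are present; None if absent. One may get knocked 2 to 4 cm aside.

How it is judged:
By the outcome, as a careful person would: the job done as asked, in the order asked, and still so for the second after the job is handed in, with the robot touching nothing.
Of peg1, peg2, peg3, peg4 only 2 to 4 are there at a start; the rules pass over those that are not, and their reading is None.
At some moment in a run one of peg1, peg2, peg3, peg4 may be knocked a few centimetres aside while the robot is not near it.
It also fails if it takes over 210 s, if anything falls off the work surface, if the arm or the gripper's body presses on something with over 40 N, if the wrist force passes 120 N, or if a joint passes its speed limit or range.

## Working session

There is one attempt and no reset: what is moved stays moved. The work goes in short steps, Python scripts to look and compute and a tool call to move; the robot and the scene stay as the last step left them, time stands still between calls to the robot, and variables do not carry over. Pictures are saved under pics/ and viewed, at most 14 in all, crops included, and the job is handed in when it is done.

Besides the shell and the picture viewer there is one more tool, called after ">>>" as a command line: name --argument value ..., lists and objects as JSON in quotes. servo_tool: Moves the arm, as the interface text tells. Its arguments: {"type":"object","properties":{"moves":{"type":"array"},"force":{"type":"number"}},"required":["moves"]}

```bash
mkdir -p pics
cat > h.py <<'E'
import numpy as np, cv2
from rig import readout, imaging, manip
from scipy.spatial.transform import Rotation as R
def Rq(q): return R.from_quat([q[1],q[2],q[3],q[0]])
def grab(name,tag):
    s=readout.get_state(); im,d=imaging.get_image(name)
    cv2.imwrite(f'pics/{tag}.png',im[:,:,::-1]); c=imaging.calibration(name)
    K=np.array(c['intrinsics']);D=np.array(c['dist'])
    if 'hand_eye' in c:
        T=np.eye(4);T[:3,:3]=Rq(s['ee_rot']).as_matrix();T[:3,3]=s['position'];T=T@np.array(c['hand_eye'])
    else:
        T=np.eye(4);T[:3,:3]=np.array(c['R']).T;T[:3,3]=-np.array(c['R']).T@np.array(c['t'])
    np.savez(f'pics/{tag}.npz',im=im,d=d,K=K,D=D,T=T)
def load(tag): return dict(np.load(f'pics/{tag}.npz'))
def ray(v,uv):
    p=cv2.undistortPoints(np.array([[uv]],float),v['K'],v['D'])[0,0]
    return v['T'][:3,3], v['T'][:3,:3]@np.array([p[0],p[1],1])
def atz(v,uv,z):
    o,r=ray(v,uv); return o+r*(z-o[2])/r[2]
def bydepth(v,uv):
    o,r=ray(v,uv); u,w=int(round(uv[0])),int(round(uv[1]))
    a=v['d'][w-1:w+2,u-1:u+2]; a=a[a>0]; return o+r*np.median(a) if len(a) else None
def proj(v,X):
    Ti=np.linalg.inv(v['T']); p,_=cv2.projectPoints(np.atleast_2d(np.array(X,float)),cv2.Rodrigues(Ti[:3,:3])[0],Ti[:3,3],v['K'],v['D']); return p[:,0]
def cloud(v):
    h,w=v['d'].shape; uu,vv=np.meshgrid(np.arange(w),np.arange(h))
    p=cv2.undistortPoints(np.stack([uu,vv],-1).reshape(-1,1,2).astype(float),v['K'],v['D'])[:,0]
    P=np.c_[p,np.ones(len(p))]*v['d'].reshape(-1,1)
    return (P@v['T'][:3,:3].T+v['T'][:3,3]).reshape(h,w,3)
E
python3 - <<'E'
from h import *
print(readout.get_state(), manip.pinch_z)
for n in ['top','scene','wrist']:
    grab(n,n+'0'); v=load(n+'0'); print(n,v['K'].round(1).tolist(),v['T'].round(3).tolist())
print(imaging.calibration('wrist')['hand_eye'])
E
```

```text
{'clock': 0.0, 'qpos': array([ 1.19800644e+00,  2.76582440e-01,  1.50613539e+00,  2.50099262e-05,
        1.36069893e+00, -1.20964097e-01]), 'qd': array([ 0.00126209, -0.00083284, -0.00050704,  0.00180777, -0.00022844,
        0.00060998]), 'effort': array([-1.22561323e-04, -4.16784024e+01, -2.45803982e+01,  2.84059452e-04,
        1.10103982e-02, -1.24687111e-05]), 'position': array([0.14310635, 0.55649588, 0.30304585]), 'ee_rot': array([-2.34741567e-04,  1.25582999e-01,  9.92082697e-01, -8.81412015e-04]), 'contact_force': array([-0.70317226,  1.25031084,  0.0195037 ]), 'moment': array([ 0.01387698, -0.02791199,  0.01090424]), 'gripper_force': 0.0, 'width': 0.08555158873742545} 0.0539
top [[559.8, 0.0, 323.8], [0.0, 559.8, 237.1], [0.0, 0.0, 1.0]] [[-0.027, -0.996, 0.083, 0.467], [-1.0, 0.027, 0.001, 0.004], [-0.004, -0.083, -0.997, 1.494], [0.0, 0.0, 0.0, 1.0]]
scene [[602.1, 0.0, 324.6], [0.0, 602.1, 234.8], [0.0, 0.0, 1.0]] [[-0.805, 0.511, -0.3, 0.966], [0.593, 0.702, -0.395, 0.548], [0.009, -0.496, -0.869, 1.273], [0.0, 0.0, 0.0, 1.0]]
wrist [[343.5, 0.0, 316.8], [0.0, 343.5, 236.4], [0.0, 0.0, 1.0]] [[0.249, 0.93, 0.272, 0.074], [0.969, -0.238, -0.072, 0.575], [-0.002, 0.282, -0.96, 0.374], [0.0, 0.0, 0.0, 1.0]]
[[ 5.57517653e-04 -9.59502902e-01 -2.81698191e-01  7.12701338e-02]
 [ 9.99999676e-01  6.98752751e-04 -4.00917805e-04  5.24010175e-04]
 [ 5.81519183e-04 -2.81697876e-01  9.59502980e-01 -7.12386228e-02]
 [ 0.00000000e+00  0.00000000e+00  0.00000000e+00  1.00000000e+00]]
```

View pics/top0.png

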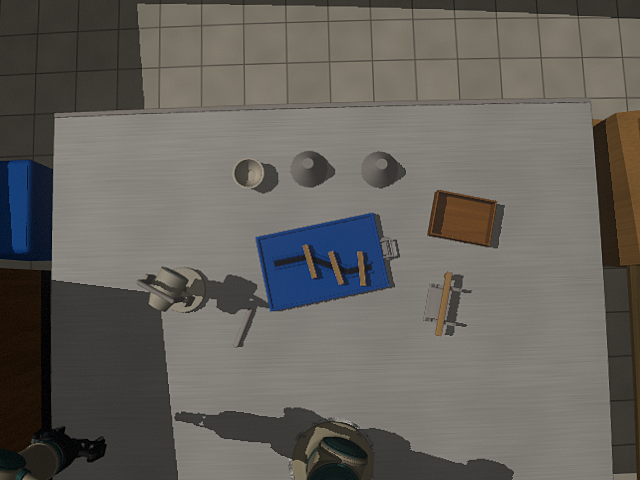

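View pics/scene0.png

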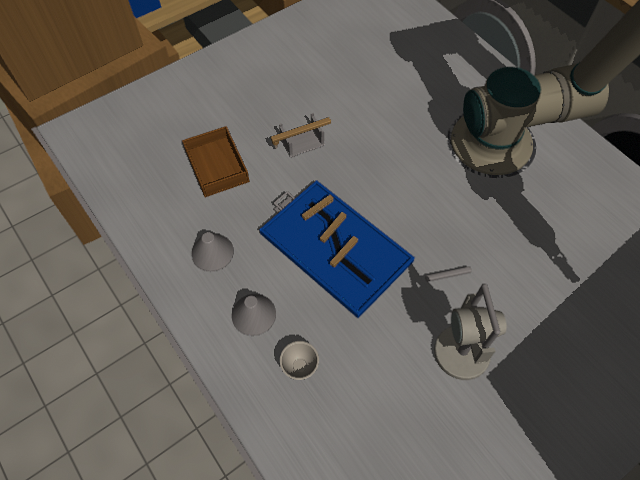

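The top view shows the lid centred at about (322,262) with its latch at (390,248). Three pegs lie near (310,260), (337,267) and (363,268). The lamp is at (178,290), the tray at (463,218) and the scrubber on its rest at (445,303). Next I'll enlarge the relevant regions.

Run:
```python
from h import *
v=load('top0'); im=v['im'][:,:,::-1]
a=cv2.resize(im[205:320,250:410],None,fx=4,fy=4,interpolation=cv2.INTER_CUBIC)
cv2.imwrite('pics/lidc.png',a)
b=cv2.resize(im[180:345,405:515],None,fx=3.5,fy=3.5,interpolation=cv2.INTER_CUBIC)
c=cv2.resize(im[255:320,130:215],None,fx=4.5,fy=4.5,interpolation=cv2.INTER_CUBIC)
H=max(b.shape[0],c.shape[0]); pad=lambda q:cv2.copyMakeBorder(q,0,H-q.shape[0],0,0,cv2.BORDER_CONSTANT)
cv2.imwrite('pics/rc.png',np.hstack([pad(b),pad(c)])); print(b.shape,c.shape)
P=cloud(v)
# lid
for n in ['top0','scene0']:
    w=load(n); hsv=cv2.cvtColor(w['im'],cv2.COLOR_RGB2HSV); Q=cloud(w)
    m=(hsv[...,0]>100)&(hsv[...,0]<130)&(hsv[...,1]>120)&(np.abs(Q[...,1])<.3)&(Q[...,0]>.2)&(Q[...,0]<.8)
    q=Q[m]; print(n,len(q),np.percentile(q[:,2],[5,50,95]).round(4)); (cx,cy),(ww,hh),an=cv2.minAreaRect(q[:,:2].astype(np.float32)); print(cx,cy,ww,hh,an)
    # tray
    if 1:
        m=(hsv[...,0]<20)&(hsv[...,1]>100)&(Q[...,2]>.03)&(Q[...,2]<.055)&(Q[...,1]<-.2)&(Q[...,1]>-.5)&(Q[...,0]>.4)&(Q[...,0]<.75)
        q=Q[m]; print('tray',len(q)); print(cv2.minAreaRect(q[:,:2].astype(np.float32)))
        m=(hsv[...,0]<25)&(hsv[...,1]>70)&(Q[...,2]>.026)&(Q[...,2]<.06)&(np.abs(Q[...,1])<.12)&(Q[...,0]>.3)&(Q[...,0]<.6)
        k,lab,st,ce=cv2.connectedComponentsWithStats(m.astype(np.uint8))
        for i in range(1,k):
            if st[i,4]>60:
                q=Q[lab==i]; print('peg',len(q),np.median(q[:,2]).round(4),cv2.minAreaRect(q[:,:2].astype(np.float32)))
        m=(hsv[...,0]<25)&(hsv[...,1]>70)&(Q[...,2]>.045)&(Q[...,2]<.075)&(Q[...,1]<-.2)&(Q[...,1]>-.5)&(Q[...,0]>.2)&(Q[...,0]<.45)
        q=Q[m]; print('scrub',len(q),np.median(q[:,2]),cv2.minAreaRect(q[:,:2].astype(np.float32)))
```

```text
(578, 385, 3) (292, 382, 3)
top0 8077 [0.0126 0.0186 0.0263]
0.5256154537200928 0.011896505951881409 0.20007066428661346 0.32172825932502747 10.40327262878418
tray 559
((0.5431963205337524, -0.3418104648590088), (0.16125985980033875, 0.2999075949192047), 77.42288970947266)
peg 165 0.0374 ((0.5267670750617981, 0.04571915045380592), (0.08919426798820496, 0.012908796779811382), 14.764724731445312)
peg 165 0.0374 ((0.508228600025177, -0.021694215014576912), (0.08708694577217102, 0.013188555836677551), 17.8901309967041)
peg 179 0.0375 ((0.5042403936386108, -0.08854009956121445), (0.08770088851451874, 0.013948716223239899), 4.055031776428223)
scrub 313 0.05623855172148784 ((0.3894219994544983, -0.2921622097492218), (0.01739944890141487, 0.1259002387523651), 77.99224090576172)
scene0 9148 [0.0134 0.0189 0.0258]
0.5268955230712891 0.012915030121803284 0.2022295892238617 0.32171905040740967 10.225052833557129
tray 789
((0.5428332686424255, -0.3413451910018921), (0.16652366518974304, 0.30070996284484863), 78.07191467285156)
peg 228 0.0372 ((0.506682276725769, -0.08919022232294083), (0.09120503067970276, 0.018229316920042038), 3.262028217315674)
peg 230 0.0368 ((0.5101011991500854, -0.022309843450784683), (0.09169208258390427, 0.015574956312775612), 17.424121856689453)
peg 243 0.0376 ((0.5283269286155701, 0.045448772609233856), (0.08994079381227493, 0.015499564819037914), 14.916970252990723)
scrub 304 0.055479346423126574 ((0.3900105357170105, -0.2913542687892914), (0.020326122641563416, 0.1239992305636406), 77.20457458496094)
```

View pics/lidc.png

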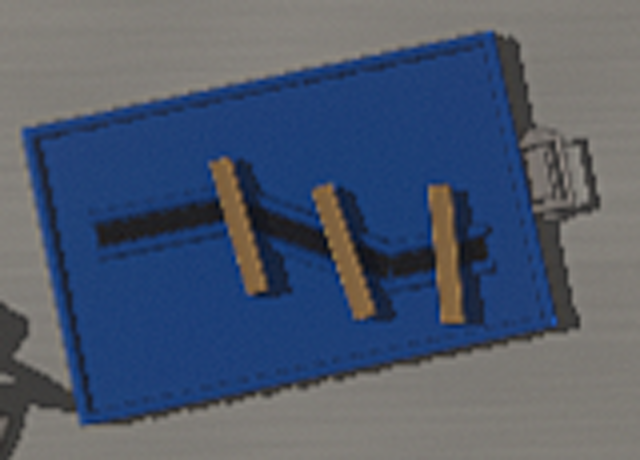

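View pics/rc.png

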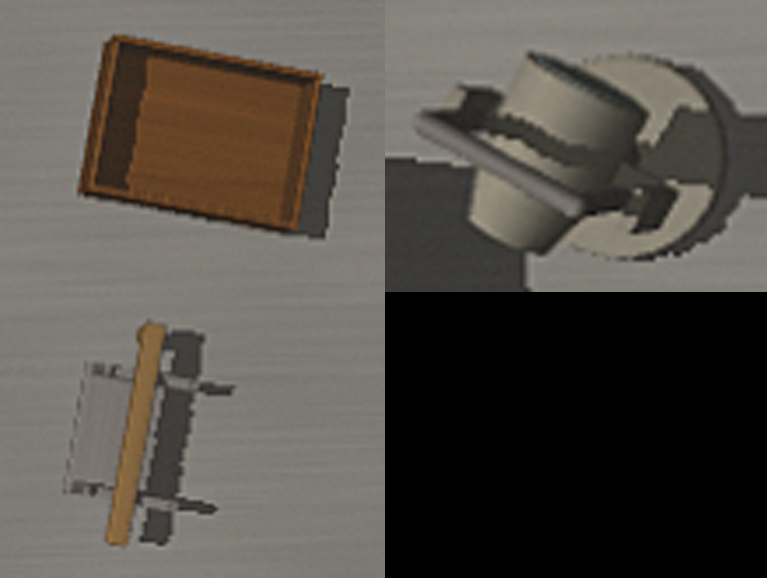

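The crops show the scrubber's head at its upper (+x) end. The lamp's bail runs from about (425,125) to (575,207) in the second crop, with the lens on the upper right. Now I'll fit the lamp, tray and rest from depth.

```bash
cat > lampfit.py <<'E'
from h import *
def bar(names,c=(0.42,0.36)):
    for n in names:
        Q=cloud(load(n)); q=Q.reshape(-1,3)
        near=np.hypot(q[:,0]-c[0],q[:,1]-c[1])<.12
        t=q[near&(q[:,2]>.02)&(q[:,2]<.4)]
        zs=t[:,2]; print(n,'zhist',np.histogram(zs,bins=np.arange(.02,.30,.02))[0])
        b=t[zs>.225]
        if len(b)<8: continue
        m=b.mean(0); U,S,Vt=np.linalg.svd(b-m); d=Vt[0]; s=(b-m)@d
        print(' bar',len(b),m.round(4),d.round(3),s.min().round(4),s.max().round(4),'mid',(m+d*(s.min()+s.max())/2).round(4),'zmax',zs.max())
E
python3 - <<'E'
from lampfit import *
bar(['top0','scene0'])
for n in ['top0','scene0']:
    w=load(n);hsv=cv2.cvtColor(w['im'],cv2.COLOR_RGB2HSV);Q=cloud(w);q=Q.reshape(-1,3)
    m=(hsv[...,0]<20)&(hsv[...,1]>100)&(Q[...,2]>.03)&(Q[...,2]<.055)&(Q[...,1]<-.2)&(Q[...,1]>-.5)&(Q[...,0]>.44)&(Q[...,0]<.75)
    print('tray',cv2.minAreaRect(Q[m][:,:2].astype(np.float32)))
    f=q[(np.hypot(q[:,0]-.44,q[:,1]-.36)<.12)&(q[:,2]>.006)&(q[:,2]<.04)]
    print('foot',len(f),np.percentile(f[:,2],[5,50,95]),cv2.minEnclosingCircle(f[:,:2].astype(np.float32)))
    s=q[(np.abs(q[:,0]-.36)<.12)&(np.abs(q[:,1]+.29)<.09)&(q[:,2]>.047)&(q[:,2]<.07)]
    mm=s.mean(0);d=np.linalg.svd(s[:,:2]-mm[:2])[2][0];t=(s[:,:2]-mm[:2])@d
    print('scrub+lips',len(s),mm,d,t.min(),t.max(),mm[:2]+d*(t.min()+t.max())/2)
    nb=(np.abs(Q[...,0]-.36)<.13)&(np.abs(Q[...,1]+.29)<.1)
    b=Q[nb&(Q[...,2]>.030)&(hsv[...,1]<60)]; print('barpts',len(b)); 
    for z in (.0,):
        r=Q[nb&(Q[...,2]>.003)&(Q[...,2]<.02)]; print('plate',len(r),cv2.minAreaRect(r[:,:2].astype(np.float32)))
    if len(b): print(cv2.minAreaRect(b[:,:2].astype(np.float32)))
E
```

```text
top0 zhist [205   2   0   0   5  75  54 154 611 352  24 236   3]
 bar 258 [0.4604 0.3827 0.2526] [-0.498 -0.867 -0.015] -0.0506 0.0489 mid [0.4609 0.3835 0.2526] zmax 0.2613502026291381
scene0 zhist [303  32  26   3  12 175 152 323 868 578  63 362   0]
 bar 409 [0.4643 0.3878 0.2509] [ 0.499  0.866 -0.015] -0.0523 0.046 mid [0.4627 0.3851 0.251 ] zmax 0.2591533249107867
tray ((0.5635465383529663, -0.346350759267807), (0.16125985980033875, 0.25820645689964294), 77.42288970947266)
foot 917 [0.00657663 0.01698258 0.02292086] ((0.4396173059940338, 0.3607172966003418), 0.11923708021640778)
scrub+lips 469 [ 0.40367932 -0.29569496  0.05533645] [-0.97798719  0.20866493] -0.07689434979604932 0.07763275953932006 [ 0.40331824 -0.29561792]
barpts 166
plate 1382 ((0.3601168394088745, -0.2900322675704956), (0.2592105269432068, 0.1986154317855835), 0.147721529006958)
((0.4135478436946869, -0.30188095569610596), (0.07263709604740143, 0.15319661796092987), 77.11178588867188)
tray ((0.5633776187896729, -0.34568506479263306), (0.16652366518974304, 0.2587144374847412), 78.07191467285156)
foot 1505 [0.0085162  0.01753782 0.02263731] ((0.44171246886253357, 0.3607112765312195), 0.11819811165332794)
scrub+lips 439 [ 0.40552652 -0.2941977   0.05478067] [ 0.97508423 -0.22183493] -0.07896963408751215 0.07655932103205558 [ 0.40435139 -0.29393035]
barpts 184
plate 1112 ((0.3598823547363281, -0.2904503345489502), (0.2588732838630676, 0.19890367984771729), 0.005280787590891123)
((0.39301595091819763, -0.2959674894809723), (0.07584217935800552, 0.12417808175086975), 77.53496551513672)
```

Run:
```python
from h import *
v=load('scene0'); im=v['im'][:,:,::-1]
b=cv2.resize(im[270:390,420:520],None,fx=4.5,fy=4.5,interpolation=cv2.INTER_CUBIC)
c=cv2.resize(im[105:165,260:340],None,fx=4.3,fy=4.3,interpolation=cv2.INTER_CUBIC)
H=540; pad=lambda q:cv2.copyMakeBorder(q,0,H-q.shape[0],0,0,cv2.BORDER_CONSTANT)
cv2.imwrite('pics/sc.png',np.hstack([pad(b),pad(c)]))
```

```text
(no output)
```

View pics/sc.png

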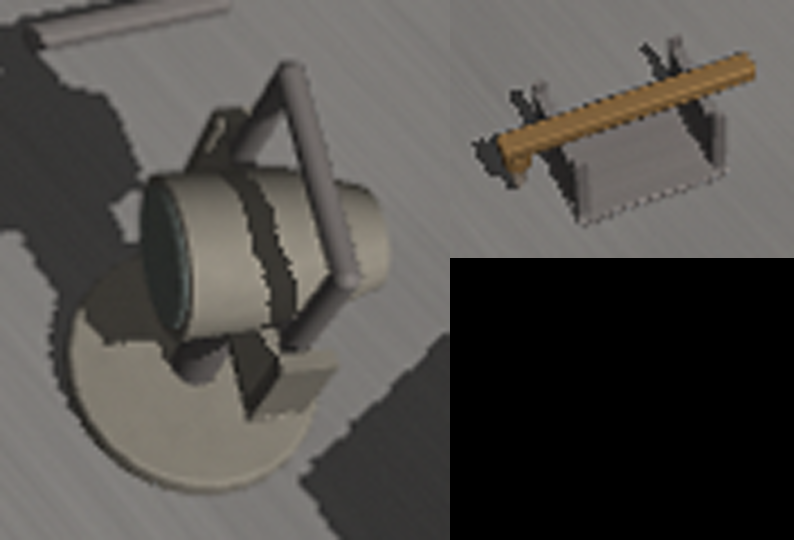

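The scene crop shows the lens on the left, the bail leaning slightly back, and the tuft under the far (left) end of the scrubber. I'll refine the pivot and the rest.

```bash
cat > fit.py <<'E'
from h import *
from scipy.optimize import least_squares
def circ(p,r):
    return least_squares(lambda x:np.hypot(p[:,0]-x[0],p[:,1]-x[1])-r,p.mean(0),loss='soft_l1',f_scale=.002).x
for n in ['top0','scene0']:
    w=load(n);Q=cloud(w);q=Q.reshape(-1,3)
    m=((np.hypot(Q[...,0]-.46,Q[...,1]-.37)<.1)&(Q[...,2]>.008)&(Q[...,2]<.035))
    k,lab,st,ce=cv2.connectedComponentsWithStats(m.astype(np.uint8)); i=1+st[1:,4].argmax(); m=lab==i
    z=np.median(Q[m][:,2]); cs=cv2.findContours(m.astype(np.uint8),cv2.RETR_EXTERNAL,cv2.CHAIN_APPROX_NONE)[0][0][:,0]
    p=np.array([atz(w,c,z)[:2] for c in cs.astype(float)])
    # ransac circle r=.06
    best=0;rng=np.random.default_rng(0)
    for _ in range(4000):
        a,b=p[rng.choice(len(p),2,False)]; d=b-a;L=np.hypot(*d)
        if L<.03 or L>.119: continue
        for sgn in(1,-1):
            c=(a+b)/2+sgn*np.array([-d[1],d[0]])/L*np.sqrt(.0036-L*L/4); inl=np.abs(np.hypot(*(p-c).T)-.06)<.002
            if inl.sum()>best: best=inl.sum();C=c;I=inl
    C=circ(p[I],.06); print(n,'foot z',z,'inl',best,len(p),'centre',C)
    # head: fit cylinder-ish: bar direction known, project points between z .14-.21
    b=q[(np.hypot(q[:,0]-.46,q[:,1]-.38)<.08)&(q[:,2]>.232)&(q[:,2]<.28)]
    # bar axis fit as radius 6mm cylinder, horizontal
    f=lambda x:(lambda d,e:np.hypot((e[:,:2]@np.array([-d[1],d[0]])),e[:,2])-.006)(np.array([np.cos(x[3]),np.sin(x[3])]),b-x[:3])
    s=least_squares(lambda x:np.r_[f(x),1e-3*(x[0]-.461)],[.461,.384,.248,np.radians(60)],loss='soft_l1',f_scale=.002).x
    d=np.array([np.cos(s[3]),np.sin(s[3])]);t=(b[:,:2]-s[:2])@d; mid=s[:2]+d*(np.percentile(t,.5)+np.percentile(t,99.5))/2
    print(' bar mid',mid,s[2],np.degrees(s[3]),'len',np.ptp(t)); beam=np.array([d[1],-d[0]])
    print(' offset of bar along beam from foot centre',(mid-C)@beam,'across',(mid-C)@d)
    # rest lips
    hsv=cv2.cvtColor(w['im'],cv2.COLOR_RGB2HSV)
    g=Q[(np.abs(Q[...,0]-.40)<.13)&(np.abs(Q[...,1]+.29)<.1)&(Q[...,2]>.035)&(Q[...,2]<.07)&(hsv[...,1]<60)]
    a=np.radians(-12.3);u=np.array([np.cos(a),np.sin(a)]);vv=np.array([-u[1],u[0]]);L=np.c_[(g[:,:2]-[.40,-.295])@u,(g[:,:2]-[.40,-.295])@vv,g[:,2]]
    print(' rest x',np.histogram(L[:,0],np.arange(-.1,.11,.01))[0]); print(' rest y',np.histogram(L[:,1],np.arange(-.07,.08,.01))[0])
    print(' med x of bars',np.median(L[L[:,0]<0,0]),np.median(L[L[:,0]>0,0]))
    o=Q[(np.abs(Q[...,0]-.40)<.13)&(np.abs(Q[...,1]+.29)<.1)&(Q[...,2]>.047)&(hsv[...,1]>70)&(hsv[...,0]<25)]
    k=np.c_[(o[:,:2]-[.40,-.295])@u,(o[:,:2]-[.40,-.295])@vv,o[:,2]]; k=k[(k[:,0]<.15)&(np.abs(k[:,1])<.04)]; print(' scr u',np.percentile(k[:,0],[0,1,99,100]),'v',np.median(k[:,1]),'slope',np.polyfit(k[:,0],k[:,1],1),'z',np.percentile(k[:,2],[5,50,95]))
    t=q[(np.abs(q[:,0]-.57)<.13)&(np.abs(q[:,1]+.36)<.15)&(q[:,2]>.037)&(q[:,2]<.052)&(q[:,0]>.46)]
    u=np.array([np.cos(np.radians(-12)),np.sin(np.radians(-12))]);vv=np.array([-u[1],u[0]])
    print(' tray pts',len(t),cv2.minAreaRect(t[:,:2].astype(np.float32)))
E
python3 fit.py
```

```text
top0 foot z 0.0176963750569481 inl 82 162 centre [0.46300242 0.38285118]
 bar mid [0.45985904 0.38332899] 0.2497400660131516 59.90306645946545 len 0.09922578720795569
 offset of bar along beam from foot centre -0.002959186534979514 across -0.0011629046326534155
 rest x [ 0  0  0  1  2 31 43  1  2  1  1  1  1  0 27 45  0  0  2  2]
 rest y [ 0  0  1 30 22 25 20  4 27 21 10  0  0  0  0]
 med x of bars -0.039281541237781416 0.05105763628179523
 scr u [-0.07390489 -0.07247123  0.08737351  0.08992156] v 0.0012553623327024623 slope [-0.00230785  0.0012468 ] z [0.05069655 0.05630221 0.06133302]
 tray pts 457 ((0.574702262878418, -0.3490699827671051), (0.16135741770267487, 0.23432941734790802), 77.62672424316406)
scene0 foot z 0.017673290229766048 inl 79 166 centre [0.46262053 0.38570187]
 bar mid [0.46158541 0.38631075] 0.24925127004720693 60.03381998719038 len 0.0982151434132914
 offset of bar along beam from foot centre -0.0012008703748799495 across 1.044787283898817e-05
 rest x [ 0  0  0  1  2 20 59  0  1  2  1  1  1  1 26 50  0  0  0  0]
 rest y [ 0  0  1 30 27 10 11 14 21 27 24  0  0  0  0]
 med x of bars -0.037251646811117624 0.05123382680938714
 scr u [-0.07250558 -0.07073809  0.0889401   0.09064402] v 0.0037319206673592825 slope [-0.00020353  0.00311333] z [0.04932469 0.05570409 0.06056906]
 tray pts 534 ((0.5699673295021057, -0.34875667095184326), (0.16928240656852722, 0.244008868932724), 78.47738647460938)
```

```bash
cat > plan.py <<'E'
from h import *
import sys
# plan.py x y z yaw_of_tool_y_deg : turn to do first, then dp (units) in the turned, level frame
def plan(x,y,z,yaw):
    s=readout.get_state(); M=Rq(s['ee_rot']).as_matrix(); p=s['position']; a=np.radians(yaw)
    Y=np.array([np.cos(a),np.sin(a),0]);Z=np.array([0,0,-1.]);T=np.c_[np.cross(Y,Z),Y,Z]
    rv=R.from_matrix(M.T@T).as_rotvec()/.1
    print('t',round(float(s['clock']),2),'pos',p.round(4),'yaw',np.degrees(np.arctan2(M[1,1],M[0,1])).round(2),'w',round(float(s['width']),4),'gf',s['gripper_force'],'F',np.round(s['contact_force'],1))
    print('rot units',rv.round(2),'dp units after',(T.T@(np.array([x,y,z])-p)/.2).round(3))
a=[float(k) for k in sys.argv[1:]]
for i in range(0,len(a),4): plan(*a[i:i+4])
E
python3 plan.py 0.5275 0.0456 0.2 104.8
python3 - <<'E'
from h import *
v=load('top0'); P=[atz(v,(405+a/3.5,180+b/3.5),.045) for a,b in [(115,37),(322,75),(298,232),(80,193)]]
P=np.array(P)[:,:2];print(P,P.mean(0),[np.linalg.norm(P[i]-P[(i+1)%4]) for i in range(4)])
E
```

```text
t 0.15 pos [0.1432 0.5566 0.3033] yaw 75.58 w 0.0854 gf 0.0 F [-0.3 -1.1 -0.7]
rot units [-0.01 -0.   -5.1 ] dp units after [-1.205 -2.961  0.516]
[[ 0.70207387 -0.29667653]
 [ 0.66937743 -0.45180392]
 [ 0.5519041  -0.42728355]
 [ 0.58553853 -0.26517523]] [ 0.62722348 -0.36023481] [np.float64(0.15853568929642214), np.float64(0.12000512791298105), np.float64(0.16556080898770476), np.float64(0.12071791834196277)]
```

>>> servo_tool --moves '[{"dp": [0, 0, 0], "delta_rot": [0, 0, -1], "fingers": 0.6}, {"dp": [0, 0, 0], "delta_rot": [0, 0, -1], "fingers": 0.6}, {"dp": [0, 0, 0], "delta_rot": [0, 0, -1], "fingers": 0.6}, {"dp": [0, 0, 0], "delta_rot": [0, 0, -1], "fingers": 0.6}, {"dp": [0, 0, 0], "delta_rot": [0, 0, -1], "fingers": 0.6}]' --force 40

```text
clock: 0.65
position: [0.1432, 0.5567, 0.3036]
ee_rot: [-0.0, -0.126, 0.992, -0.0]
contact_force: [0.1, -0.1, 0.5]
width: 0.0511
gripper_force: 0.0
```

>>> servo_tool --moves '[{"dp": [0, -0.24, 0], "delta_rot": [0, 0, 0], "fingers": 0.6}, {"dp": [0, -0.24, 0], "delta_rot": [0, 0, 0], "fingers": 0.6}, {"dp": [0, -0.24, 0], "delta_rot": [0, 0, 0], "fingers": 0.6}, {"dp": [0, -0.24, 0], "delta_rot": [0, 0, 0], "fingers": 0.6}, {"dp": [0, -0.24, 0], "delta_rot": [0, 0, 0], "fingers": 0.6}]'

```text
clock: 1.15
position: [0.2021, 0.3223, 0.3036]
ee_rot: [0.0, -0.124, 0.992, -0.0]
contact_force: [1.3, 0.6, -0.7]
width: 0.0514
gripper_force: 0.0
```

>>> servo_tool --moves '[{"dp": [-0.12, -0.18, 0.05], "delta_rot": [0, 0, 0], "fingers": 0.6}, {"dp": [-0.12, -0.18, 0.05], "delta_rot": [0, 0, 0], "fingers": 0.6}, {"dp": [-0.12, -0.18, 0.05], "delta_rot": [0, 0, 0], "fingers": 0.6}, {"dp": [-0.12, -0.18, 0.05], "delta_rot": [0, 0, 0], "fingers": 0.6}, {"dp": [-0.12, -0.18, 0.05], "delta_rot": [0, 0, 0], "fingers": 0.6}]'

```text
clock: 1.65
position: [0.3637, 0.1777, 0.2536]
ee_rot: [0.0, -0.124, 0.992, 0.0]
contact_force: [0.8, 0.0, -0.4]
width: 0.0512
gripper_force: 0.0
```

>>> servo_tool --moves '[{"dp": [-0.12, -0.18, 0.05], "delta_rot": [0, 0, 0], "fingers": 0.6}, {"dp": [-0.12, -0.18, 0.05], "delta_rot": [0, 0, 0], "fingers": 0.6}, {"dp": [-0.12, -0.18, 0.05], "delta_rot": [0, 0, 0], "fingers": 0.6}, {"dp": [-0.12, -0.18, 0.05], "delta_rot": [0, 0, 0], "fingers": 0.6}, {"dp": [0, 0, 0], "delta_rot": [0, 0, 0], "fingers": 0.6}]'

```text
clock: 2.15
position: [0.495, 0.0599, 0.2125]
ee_rot: [0.001, -0.122, 0.993, -0.001]
contact_force: [-0.4, -0.7, -1.0]
width: 0.0514
gripper_force: 0.0
```

```bash
python3 plan.py 0.5275 0.0456 0.100 104.8
python3 - <<'E'
from h import *
grab('wrist','w1')
E
```

```text
t 2.15 pos [0.495  0.0599 0.2125] yaw 103.98 w 0.0514 gf 0.0 F [-0.4 -0.7 -1. ]
rot units [-0.02  0.01 -0.14] dp units after [-0.139 -0.11   0.563]
```

View pics/w1.png

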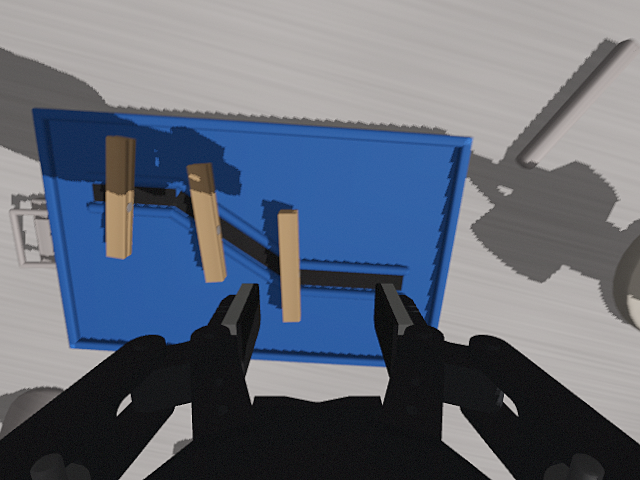

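The wrist view shows all three pegs clearly, near (120,197), (207,222) and (289,265), along with the whole lid and channel. I'll cross-check the positions from this view.

```bash
cat > pegs.py <<'E'
from h import *
def lid(n):
    w=load(n);hsv=cv2.cvtColor(w['im'],cv2.COLOR_RGB2HSV);Q=cloud(w)
    m=(hsv[...,0]>100)&(hsv[...,0]<130)&(hsv[...,1]>120)&(Q[...,2]>.008)&(Q[...,2]<.05)&(np.abs(Q[...,1])<.25)&(Q[...,0]>.2)&(Q[...,0]<.8)
    q=Q[m]; r=cv2.minAreaRect(q[:,:2].astype(np.float32)); print(n,'lid',np.round(r[0],4),np.round(r[1],4),round(r[2],2),'z',np.percentile(q[:,2],[5,50,95]).round(4)); 
def pegs(n,box=(.3,.7,-.2,.2),z=(.026,.06)):
    w=load(n);hsv=cv2.cvtColor(w['im'],cv2.COLOR_RGB2HSV);Q=cloud(w)
    m=(hsv[...,0]<25)&(hsv[...,1]>60)&(Q[...,2]>z[0])&(Q[...,2]<z[1])&(Q[...,1]>box[2])&(Q[...,1]<box[3])&(Q[...,0]>box[0])&(Q[...,0]<box[1])
    k,lab,st,ce=cv2.connectedComponentsWithStats(m.astype(np.uint8))
    for i in range(1,k):
        if st[i,4]>60:
            q=Q[lab==i]; r=cv2.minAreaRect(q[:,:2].astype(np.float32)); print(n,'peg px',ce[i].round(),st[i,4],'z',np.percentile(q[:,2],[10,50,95]).round(4),np.round(r[0],4),np.round(r[1],4),round(r[2],1))
E
python3 - <<'E'
from pegs import *
lid('w1');pegs('w1')
E
```

```text
w1 lid [0.5256 0.0131] [0.1987 0.3193] 10.4 z [0.0183 0.0196 0.0255]
w1 peg px [119. 195.] 3156 z [0.0301 0.0388 0.0403] [ 0.5051 -0.089 ] [0.0894 0.0153] 3.7
w1 peg px [206. 221.] 2583 z [0.0308 0.0389 0.0404] [ 0.5085 -0.022 ] [0.0894 0.0137] 17.4
w1 peg px [289. 264.] 2030 z [0.0377 0.0391 0.0404] [0.5274 0.0453] [0.0894 0.014 ] 15.0
```

>>> servo_tool --moves '[{"dp": [0, 0, 0], "delta_rot": [0, 0, -0.15], "fingers": 0.6}, {"dp": [-0.139, -0.11, 0], "delta_rot": [0, 0, 0], "fingers": 0.6}, {"dp": [0, 0, 0.19], "delta_rot": [0, 0, 0], "fingers": 0.6}, {"dp": [0, 0, 0.19], "delta_rot": [0, 0, 0], "fingers": 0.6}, {"dp": [0, 0, 0.1], "delta_rot": [0, 0, 0], "fingers": 0.6}]'

```text
clock: 2.7
position: [0.5211, 0.0506, 0.116]
ee_rot: [-0.002, -0.132, 0.991, 0.001]
contact_force: [-1.0, -0.2, 0.6]
width: 0.0508
gripper_force: 0.0
```

```bash
python3 plan.py 0.5275 0.0456 0.100 104.8
```

```text
t 2.7 pos [0.5211 0.0506 0.116 ] yaw 105.21 w 0.0508 gf 0.0 F [-1.  -0.2  0.6]
rot units [ 0.02 -0.04  0.07] dp units after [-0.024 -0.032  0.08 ]
```

>>> servo_tool --moves '[{"dp": [-0.02, -0.03, 0.04], "delta_rot": [0, 0, 0], "fingers": 0.6}, {"dp": [0, 0, 0], "delta_rot": [0, 0, 0], "fingers": 0.6}, {"dp": [0, 0, 0], "delta_rot": [0, 0, 0], "fingers": 0.6}]'

```text
clock: 3.0
position: [0.53, 0.0449, 0.1112]
ee_rot: [0.001, -0.132, 0.991, -0.0]
contact_force: [0.5, 0.1, 0.0]
width: 0.0515
gripper_force: 0.0
```

```bash
python3 plan.py 0.5275 0.0456 0.100 104.8
```

```text
t 3.0 pos [0.53   0.0449 0.1112] yaw 105.12 w 0.0515 gf 0.0 F [0.5 0.1 0. ]
rot units [-0.01  0.02  0.06] dp units after [0.011 0.007 0.056]
```

>>> servo_tool --moves '[{"dp": [0.01, 0, 0.055], "delta_rot": [0, 0, 0], "fingers": 0.6}, {"dp": [0, 0, 0], "delta_rot": [0, 0, 0], "fingers": 0.6}, {"dp": [0, 0, 0], "delta_rot": [0, 0, 0], "fingers": 0.0}, {"dp": [0, 0, 0], "delta_rot": [0, 0, 0], "fingers": 0.0}, {"dp": [0, 0, 0], "delta_rot": [0, 0, 0], "fingers": 0.0}]'

```text
clock: 3.5
position: [0.5275, 0.044, 0.0993]
ee_rot: [0.0, -0.131, 0.991, 0.0]
contact_force: [-0.4, 0.1, 1.2]
width: 0.0127
gripper_force: 43.3
```

>>> servo_tool --moves '[{"dp": [0, 0, 0], "delta_rot": [0, 0, 0], "fingers": 0.0}, {"dp": [0, 0, -0.2], "delta_rot": [0, 0, 0], "fingers": 0.0}, {"dp": [0, 0, -0.2], "delta_rot": [0, 0, 0], "fingers": 0.0}, {"dp": [0, 0, 0], "delta_rot": [0, 0, 0], "fingers": 0.0}]'

```text
clock: 3.9
position: [0.5307, 0.0438, 0.184]
ee_rot: [0.006, -0.131, 0.991, -0.001]
contact_force: [0.5, 0.4, -0.4]
width: 0.0126
gripper_force: 43.0
```

```bash
python3 plan.py 0.618 -0.404 0.180 78 0.627 -0.360 0.180 78 0.636 -0.316 0.180 78
```

```text
t 3.9 pos [0.5307 0.0438 0.184 ] yaw 105.08 w 0.0126 gf 42.996373772621155 F [ 0.5  0.4 -0.4]
rot units [-0.01  0.11  4.73] dp units after [-0.893 -2.099  0.02 ]
t 3.9 pos [0.5307 0.0438 0.184 ] yaw 105.08 w 0.0126 gf 42.996373772621155 F [ 0.5  0.4 -0.4]
rot units [-0.01  0.11  4.73] dp units after [-0.891 -1.875  0.02 ]
t 3.9 pos [0.5307 0.0438 0.184 ] yaw 105.08 w 0.0126 gf 42.996373772621155 F [ 0.5  0.4 -0.4]
rot units [-0.01  0.11  4.73] dp units after [-0.889 -1.65   0.02 ]
```

>>> servo_tool --moves '[{"dp": [0, 0, 0], "delta_rot": [0, 0, 0.95], "fingers": 0}, {"dp": [0, 0, 0], "delta_rot": [0, 0, 0.95], "fingers": 0}, {"dp": [0, 0, 0], "delta_rot": [0, 0, 0.95], "fingers": 0}, {"dp": [0, 0, 0], "delta_rot": [0, 0, 0.95], "fingers": 0}, {"dp": [0, 0, 0], "delta_rot": [0, 0, 0.95], "fingers": 0}]'

```text
clock: 4.4
position: [0.5269, 0.044, 0.1782]
ee_rot: [-0.001, 0.108, 0.994, 0.0]
contact_force: [-0.8, 0.6, -0.1]
width: 0.0127
gripper_force: 43.0
```

>>> servo_tool --moves '[{"dp": [-0.09, -0.21, 0], "delta_rot": [0, 0, 0], "fingers": 0}, {"dp": [-0.09, -0.21, 0], "delta_rot": [0, 0, 0], "fingers": 0}, {"dp": [-0.09, -0.21, 0], "delta_rot": [0, 0, 0], "fingers": 0}, {"dp": [-0.09, -0.21, 0], "delta_rot": [0, 0, 0], "fingers": 0}, {"dp": [-0.09, -0.21, 0], "delta_rot": [0, 0, 0], "fingers": 0}]'

```text
clock: 4.9
position: [0.5709, -0.1819, 0.1781]
ee_rot: [-0.0, 0.106, 0.994, 0.0]
contact_force: [0.4, 0.6, -0.4]
width: 0.0126
gripper_force: 43.0
```

>>> servo_tool --moves '[{"dp": [-0.09, -0.21, 0], "delta_rot": [0, 0, 0], "fingers": 0}, {"dp": [-0.09, -0.21, 0], "delta_rot": [0, 0, 0], "fingers": 0}, {"dp": [-0.09, -0.21, 0], "delta_rot": [0, 0, 0], "fingers": 0}, {"dp": [-0.09, -0.21, 0], "delta_rot": [0, 0, 0], "fingers": 0}, {"dp": [-0.09, -0.21, 0], "delta_rot": [0, 0, 0], "fingers": 0}]'

```text
clock: 5.4
position: [0.6148, -0.4062, 0.1777]
ee_rot: [-0.001, 0.106, 0.994, 0.0]
contact_force: [1.2, -0.2, -0.2]
width: 0.0125
gripper_force: 43.0
```

>>> servo_tool --moves '[{"dp": [0, 0, 0], "delta_rot": [0, 0, 0], "fingers": 0}]'

```text
clock: 5.5
position: [0.6151, -0.4112, 0.177]
ee_rot: [0.001, 0.108, 0.994, -0.002]
contact_force: [0.4, 1.5, 0.7]
width: 0.0124
gripper_force: 43.0
```

```bash
python3 plan.py 0.618 -0.404 0.088 78; python3 -c "
from h import *
grab('wrist','w2')"
```

```text
t 5.5 pos [ 0.6151 -0.4112  0.177 ] yaw 77.6 w 0.0124 gf 42.979719042778015 F [0.4 1.5 0.7]
rot units [-0.04  0.02 -0.07] dp units after [-0.007  0.038  0.445]
```

View pics/w2.png

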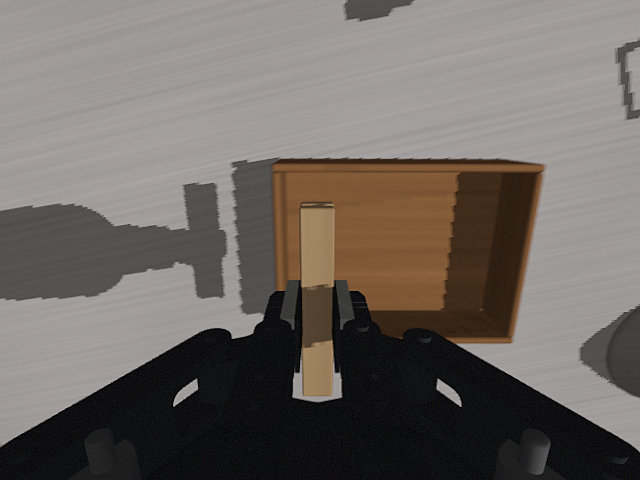

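The peg is held square over the tray. The near rim runs from about (275,165) to (545,167), and the far right corner is near (515,342). I'll check the tray pose with these.

```bash
python3 -c "
from h import *
v=load('w2');P=np.array([atz(v,p,.045) for p in [(274,164),(545,166),(514,342)]]);print(P.round(4),np.linalg.norm(P[0]-P[1]),np.linalg.norm(P[2]-P[1]),'c',(P[0]+P[2])/2)
y=(P[0]-P[1]);print(np.degrees(np.arctan2(y[1],y[0])))
"
```

```text
[[ 0.5558 -0.4237  0.045 ]
 [ 0.5905 -0.2695  0.045 ]
 [ 0.7057 -0.2937  0.045 ]] 0.15801350341774206 0.11777435237593271 c [ 0.63076635 -0.35868529  0.045     ]
-102.67819142461481
```

>>> servo_tool --moves '[{"dp": [-0.01, 0.078, 0], "delta_rot": [0, 0, 0], "fingers": 0}, {"dp": [0, 0, 0.2], "delta_rot": [0, 0, 0], "fingers": 0}, {"dp": [0, 0, 0.2], "delta_rot": [0, 0, 0], "fingers": 0}, {"dp": [0, 0, 0.04], "delta_rot": [0, 0, 0], "fingers": 0}, {"dp": [0, 0, 0], "delta_rot": [0, 0, 0], "fingers": 0}]'

```text
clock: 6.05
position: [0.6197, -0.3867, 0.0893]
ee_rot: [-0.002, 0.105, 0.994, 0.001]
contact_force: [0.5, 0.0, -0.1]
width: 0.0129
gripper_force: 43.0
```

>>> servo_tool --moves '[{"dp": [0, 0, 0], "delta_rot": [0, 0, 0], "fingers": 0.25}, {"dp": [0, 0, 0], "delta_rot": [0, 0, 0], "fingers": 0.25}, {"dp": [0, 0, 0], "delta_rot": [0, 0, 0], "fingers": 0.25}]'

```text
clock: 6.35
position: [0.6211, -0.3902, 0.0932]
ee_rot: [0.002, 0.106, 0.994, -0.001]
contact_force: [-0.5, 0.2, 1.5]
width: 0.0211
gripper_force: 0.0
```

>>> servo_tool --moves '[{"dp": [0, 0, -0.22], "delta_rot": [0, 0, 0], "fingers": 0.25}, {"dp": [0, 0, -0.22], "delta_rot": [0, 0, 0], "fingers": 0.25}, {"dp": [0, 0, 0], "delta_rot": [0, 0, 0], "fingers": 0.3}]'

```text
clock: 6.65
position: [0.6233, -0.3922, 0.1881]
ee_rot: [0.007, 0.106, 0.994, -0.004]
contact_force: [0.8, -0.2, 1.0]
width: 0.0255
gripper_force: 0.0
```

```bash
python3 plan.py 0.5053 -0.089 0.16 93.7
```

```text
t 6.65 pos [ 0.6233 -0.3922  0.1881] yaw 77.85 w 0.0255 gf 0.0 F [ 0.8 -0.2  1. ]
rot units [-0.09  0.14 -2.77] dp units after [0.491 1.551 0.14 ]
```

>>> servo_tool --moves '[{"dp": [0, 0, 0], "delta_rot": [0, 0, -0.92], "fingers": 0.5}, {"dp": [0, 0, 0], "delta_rot": [0, 0, -0.92], "fingers": 0.5}, {"dp": [0, 0, 0], "delta_rot": [0, 0, -0.93], "fingers": 0.5}, {"dp": [0.061, 0.194, 0.01], "delta_rot": [0, 0, 0], "fingers": 0.5}, {"dp": [0.061, 0.194, 0.01], "delta_rot": [0, 0, 0], "fingers": 0.5}]'

```text
clock: 7.15
position: [0.5907, -0.3142, 0.1753]
ee_rot: [0.001, -0.032, 1.0, -0.0]
contact_force: [1.0, -0.2, -1.0]
width: 0.0427
gripper_force: 0.0
```

>>> servo_tool --moves '[{"dp": [0.061, 0.194, 0.01], "delta_rot": [0, 0, 0], "fingers": 0.5}, {"dp": [0.061, 0.194, 0.01], "delta_rot": [0, 0, 0], "fingers": 0.5}, {"dp": [0.061, 0.194, 0.02], "delta_rot": [0, 0, 0], "fingers": 0.5}, {"dp": [0.061, 0.194, 0.02], "delta_rot": [0, 0, 0], "fingers": 0.5}, {"dp": [0.061, 0.194, 0.02], "delta_rot": [0, 0, 0], "fingers": 0.5}]'

```text
clock: 7.65
position: [0.5168, -0.123, 0.1597]
ee_rot: [0.001, -0.032, 0.999, -0.0]
contact_force: [1.1, 1.7, 0.2]
width: 0.0423
gripper_force: 0.0
```

>>> servo_tool --moves '[{"dp": [0.061, 0.194, 0.02], "delta_rot": [0, 0, 0], "fingers": 0.5}, {"dp": [0, 0, 0], "delta_rot": [0, 0, 0], "fingers": 0.5}, {"dp": [0, 0, 0], "delta_rot": [0, 0, 0], "fingers": 0.5}, {"dp": [0, 0, 0], "delta_rot": [0, 0, 0], "fingers": 0.5}]'

```text
clock: 8.05
position: [0.5038, -0.0872, 0.1557]
ee_rot: [0.001, -0.032, 0.999, -0.001]
contact_force: [0.6, -0.2, -0.5]
width: 0.0426
gripper_force: 0.0
```

```bash
python3 plan.py 0.5053 -0.089 0.1 93.7; python3 -c "
from pegs import *
grab('top','t2');pegs('t2',(.3,.75,-.48,.2),(.012,.06))"
```

```text
t 8.05 pos [ 0.5038 -0.0872  0.1557] yaw 93.72 w 0.0426 gf 0.0 F [ 0.6 -0.2 -0.5]
rot units [-0.01  0.03  0.  ] dp units after [-0.007 -0.009  0.279]
t2 peg px [464. 217.] 784 z [0.019  0.0396 0.0481] [ 0.6296 -0.3608] [0.1619 0.1216] 77.6
t2 peg px [471. 222.] 161 z [0.0145 0.0185 0.0249] [ 0.6213 -0.3879] [0.0151 0.0902] 79.5
t2 peg px [333. 261.] 96 z [0.0311 0.0363 0.0422] [ 0.5219 -0.0182] [0.0598 0.0149] 14.4
t2 peg px [443. 303.] 377 z [0.0508 0.0555 0.0594] [ 0.4075 -0.2963] [0.0175 0.1639] 77.6
```

>>> servo_tool --moves '[{"dp": [-0.007, -0.008, 0], "delta_rot": [0, 0, 0], "fingers": 0.5}, {"dp": [0, 0, 0.14], "delta_rot": [0, 0, 0], "fingers": 0.5}, {"dp": [0, 0, 0.14], "delta_rot": [0, 0, 0], "fingers": 0.5}, {"dp": [0, 0, 0], "delta_rot": [0, 0, 0], "fingers": 0.5}, {"dp": [0, 0, 0], "delta_rot": [0, 0, 0], "fingers": 0.5}]'

```text
clock: 8.6
position: [0.5044, -0.0884, 0.0988]
ee_rot: [-0.0, -0.032, 0.999, 0.0]
contact_force: [-0.2, -0.5, 0.6]
width: 0.0429
gripper_force: 0.0
```

>>> servo_tool --moves '[{"dp": [0, 0, 0], "delta_rot": [0, 0, 0], "fingers": 0}, {"dp": [0, 0, 0], "delta_rot": [0, 0, 0], "fingers": 0}, {"dp": [0, 0, 0], "delta_rot": [0, 0, 0], "fingers": 0}, {"dp": [0, 0, 0], "delta_rot": [0, 0, 0], "fingers": 0}]'

```text
clock: 9.0
position: [0.505, -0.0881, 0.1001]
ee_rot: [0.001, -0.033, 0.999, -0.001]
contact_force: [-0.4, -0.2, 5.5]
width: 0.0127
gripper_force: 42.9
```

>>> servo_tool --moves '[{"dp": [0, 0, -0.2], "delta_rot": [0, 0, 0], "fingers": 0}, {"dp": [0, 0, -0.2], "delta_rot": [0, 0, 0], "fingers": 0}, {"dp": [0, 0, 0], "delta_rot": [0, 0, 0.92], "fingers": 0}, {"dp": [0, 0, 0], "delta_rot": [0, 0, 0.92], "fingers": 0}, {"dp": [0, 0, 0], "delta_rot": [0, 0, 0.92], "fingers": 0}]'

```text
clock: 9.5
position: [0.504, -0.0876, 0.1795]
ee_rot: [0.0, 0.107, 0.994, 0.0]
contact_force: [-0.6, -0.2, -0.1]
width: 0.0127
gripper_force: 42.1
```

```bash
python3 plan.py 0.639 -0.317 0.180 77.7
```

```text
t 9.5 pos [ 0.504  -0.0876  0.1795] yaw 77.71 w 0.0127 gf 42.10134029388428 F [-0.6 -0.2 -0.1]
rot units [0.   0.01 0.  ] dp units after [-0.904 -0.977 -0.002]
```

>>> servo_tool --moves '[{"dp": [-0.15, -0.163, 0], "delta_rot": [0, 0, 0], "fingers": 0}, {"dp": [-0.15, -0.163, 0], "delta_rot": [0, 0, 0], "fingers": 0}, {"dp": [-0.15, -0.163, 0], "delta_rot": [0, 0, 0], "fingers": 0}, {"dp": [-0.15, -0.163, 0], "delta_rot": [0, 0, 0], "fingers": 0}, {"dp": [-0.15, -0.163, 0], "delta_rot": [0, 0, 0], "fingers": 0}]'

```text
clock: 10.0
position: [0.6172, -0.2799, 0.1789]
ee_rot: [-0.0, 0.105, 0.994, 0.0]
contact_force: [1.0, 0.9, -0.3]
width: 0.0129
gripper_force: 42.1
```

>>> servo_tool --moves '[{"dp": [-0.15, -0.163, 0], "delta_rot": [0, 0, 0], "fingers": 0}, {"dp": [0, 0, 0], "delta_rot": [0, 0, 0], "fingers": 0}, {"dp": [0, 0, 0], "delta_rot": [0, 0, 0], "fingers": 0}, {"dp": [0, 0, 0], "delta_rot": [0, 0, 0], "fingers": 0}]'

```text
clock: 10.4
position: [0.6384, -0.3156, 0.1785]
ee_rot: [-0.001, 0.105, 0.994, 0.001]
contact_force: [0.4, -1.0, -0.1]
width: 0.0126
gripper_force: 42.1
```

```bash
python3 plan.py 0.639 -0.317 0.088 77.7
```

```text
t 10.4 pos [ 0.6384 -0.3156  0.1785] yaw 77.94 w 0.0126 gf 42.135048508644104 F [ 0.4 -1.  -0.1]
rot units [ 0.01 -0.02  0.04] dp units after [-0.004 -0.006  0.452]
```

>>> servo_tool --moves '[{"dp": [0, 0, 0.22], "delta_rot": [0, 0, 0], "fingers": 0}, {"dp": [0, 0, 0.22], "delta_rot": [0, 0, 0], "fingers": 0}, {"dp": [0, 0, 0], "delta_rot": [0, 0, 0], "fingers": 0}, {"dp": [0, 0, 0], "delta_rot": [0, 0, 0], "fingers": 0}]'

```text
clock: 10.8
position: [0.6387, -0.3154, 0.091]
ee_rot: [-0.001, 0.105, 0.995, 0.001]
contact_force: [0.6, -0.5, 0.6]
width: 0.0125
gripper_force: 42.1
```

>>> servo_tool --moves '[{"dp": [0, 0, 0], "delta_rot": [0, 0, 0], "fingers": 0.25}, {"dp": [0, 0, 0], "delta_rot": [0, 0, 0], "fingers": 0.25}, {"dp": [0, 0, 0], "delta_rot": [0, 0, 0], "fingers": 0.25}, {"dp": [0, 0, -0.22], "delta_rot": [0, 0, 0], "fingers": 0.25}, {"dp": [0, 0, -0.22], "delta_rot": [0, 0, 0], "fingers": 0.25}]'

```text
clock: 11.3
position: [0.6385, -0.3164, 0.1792]
ee_rot: [-0.001, 0.105, 0.994, 0.001]
contact_force: [2.0, -0.8, 1.1]
width: 0.0216
gripper_force: 0.0
```

>>> servo_tool --moves '[{"dp": [0, 0, 0], "delta_rot": [0, 0, -1], "fingers": 0.5}, {"dp": [0, 0, 0], "delta_rot": [0, 0, -1], "fingers": 0.5}, {"dp": [0, 0, 0], "delta_rot": [0, 0, -1], "fingers": 0.5}, {"dp": [0, 0, 0], "delta_rot": [0, 0, -1], "fingers": 0.5}, {"dp": [0, 0, 0], "delta_rot": [0, 0, -1], "fingers": 0.5}]'

```text
clock: 11.8
position: [0.6393, -0.3169, 0.1802]
ee_rot: [0.001, -0.146, 0.989, -0.001]
contact_force: [-0.4, 0.6, 0.3]
width: 0.0425
gripper_force: 0.0
```

```bash
python3 plan.py 0.5088 -0.022 0.160 107.4
```

```text
t 11.8 pos [ 0.6393 -0.3169  0.1802] yaw 106.8 w 0.0425 gf 0.0 F [-0.4  0.6  0.3]
rot units [-0.01  0.01 -0.1 ] dp units after [0.182 1.602 0.101]
```

>>> servo_tool --moves '[{"dp": [0, 0, 0], "delta_rot": [0, 0, -0.1], "fingers": 0.5}, {"dp": [0.023, 0.2, 0.012], "delta_rot": [0, 0, 0], "fingers": 0.5}, {"dp": [0.023, 0.2, 0.012], "delta_rot": [0, 0, 0], "fingers": 0.5}, {"dp": [0.023, 0.2, 0.012], "delta_rot": [0, 0, 0], "fingers": 0.5}, {"dp": [0.023, 0.2, 0.012], "delta_rot": [0, 0, 0], "fingers": 0.5}]'

```text
clock: 12.3
position: [0.5738, -0.1681, 0.1699]
ee_rot: [0.001, -0.148, 0.989, -0.0]
contact_force: [0.6, 0.3, 0.7]
width: 0.0426
gripper_force: 0.0
```

>>> servo_tool --moves '[{"dp": [0.023, 0.2, 0.012], "delta_rot": [0, 0, 0], "fingers": 0.5}, {"dp": [0.023, 0.2, 0.012], "delta_rot": [0, 0, 0], "fingers": 0.5}, {"dp": [0.023, 0.2, 0.012], "delta_rot": [0, 0, 0], "fingers": 0.5}, {"dp": [0.023, 0.2, 0.012], "delta_rot": [0, 0, 0], "fingers": 0.5}, {"dp": [0, 0, 0], "delta_rot": [0, 0, 0], "fingers": 0.5}]'

```text
clock: 12.8
position: [0.5063, -0.0179, 0.1598]
ee_rot: [-0.001, -0.15, 0.989, 0.001]
contact_force: [-0.8, -0.9, 0.1]
width: 0.0425
gripper_force: 0.0
```

>>> servo_tool --moves '[{"dp": [0, 0, 0], "delta_rot": [0, 0, 0], "fingers": 0.5}, {"dp": [0, 0, 0], "delta_rot": [0, 0, 0], "fingers": 0.5}]'

```text
clock: 13.0
position: [0.5108, -0.0225, 0.1604]
ee_rot: [0.001, -0.149, 0.989, -0.001]
contact_force: [1.0, -0.5, 0.3]
width: 0.0427
gripper_force: 0.0
```

```bash
python3 plan.py 0.5088 -0.022 0.102 107.4; python3 -c "
from pegs import *
grab('wrist','w3');pegs('w3');grab('top','t3');pegs('t3',(.45,.75,-.48,-.25),(.012,.029))"
```

```text
t 13.0 pos [ 0.5108 -0.0225  0.1604] yaw 107.09 w 0.0427 gf 0.0 F [ 1.  -0.5  0.3]
rot units [-0.01  0.02 -0.05] dp units after [0.009 0.005 0.292]
w3 peg px [318. 249.] 3307 z [0.0381 0.0391 0.0403] [ 0.5088 -0.0226] [0.0896 0.0138] 17.7
t3 peg px [444. 215.] 186 z [0.0142 0.0183 0.0236] [ 0.6406 -0.3165] [0.0157 0.0918] 78.2
t3 peg px [471. 222.] 162 z [0.0144 0.0183 0.0233] [ 0.6206 -0.3879] [0.0149 0.0897] 79.6
```

>>> servo_tool --moves '[{"dp": [0.009, 0.003, 0.14], "delta_rot": [0, 0, 0], "fingers": 0.5}, {"dp": [0, 0, 0.15], "delta_rot": [0, 0, 0], "fingers": 0.5}, {"dp": [0, 0, 0], "delta_rot": [0, 0, 0], "fingers": 0.5}, {"dp": [0, 0, 0], "delta_rot": [0, 0, 0], "fingers": 0}, {"dp": [0, 0, 0], "delta_rot": [0, 0, 0], "fingers": 0}]'

```text
clock: 13.6
position: [0.509, -0.0223, 0.1028]
ee_rot: [0.001, -0.149, 0.989, -0.0]
contact_force: [-0.4, -0.5, 0.4]
width: 0.0145
gripper_force: 0.0
```

>>> servo_tool --moves '[{"dp": [0, 0, 0], "delta_rot": [0, 0, 0], "fingers": 0}, {"dp": [0, 0, 0], "delta_rot": [0, 0, 0], "fingers": 0}, {"dp": [0, 0, -0.2], "delta_rot": [0, 0, 0], "fingers": 0}, {"dp": [0, 0, -0.2], "delta_rot": [0, 0, 0], "fingers": 0}, {"dp": [0, 0, 0], "delta_rot": [0, 0, 0.2], "fingers": 0}]'

```text
clock: 14.1
position: [0.5111, -0.0222, 0.1873]
ee_rot: [0.006, -0.139, 0.99, -0.002]
contact_force: [0.9, -0.2, -0.8]
width: 0.0123
gripper_force: 41.6
```

>>> servo_tool --moves '[{"dp": [0, 0, 0], "delta_rot": [0, 0, 1], "fingers": 0}, {"dp": [0, 0, 0], "delta_rot": [0, 0, 1], "fingers": 0}, {"dp": [0, 0, 0], "delta_rot": [0, 0, 1], "fingers": 0}, {"dp": [0, 0, 0], "delta_rot": [0, 0, 1], "fingers": 0}, {"dp": [0, 0, 0], "delta_rot": [0, 0, 1], "fingers": 0}]'

```text
clock: 14.6
position: [0.5074, -0.0216, 0.1815]
ee_rot: [-0.0, 0.112, 0.994, 0.0]
contact_force: [-0.0, -0.1, 0.4]
width: 0.0126
gripper_force: 41.6
```

```bash
python3 plan.py 0.6313 -0.352 0.180 77.7
```

```text
t 14.6 pos [ 0.5074 -0.0216  0.1815] yaw 77.1 w 0.0126 gf 41.553661823272705 F [-0.  -0.1  0.4]
rot units [ 0.  -0.  -0.1] dp units after [-0.957 -1.482  0.007]
```

>>> servo_tool --moves '[{"dp": [0, 0, 0], "delta_rot": [0, 0, -0.1], "fingers": 0}, {"dp": [-0.12, -0.185, 0], "delta_rot": [0, 0, 0], "fingers": 0}, {"dp": [-0.12, -0.185, 0], "delta_rot": [0, 0, 0], "fingers": 0}, {"dp": [-0.12, -0.185, 0], "delta_rot": [0, 0, 0], "fingers": 0}, {"dp": [-0.12, -0.185, 0], "delta_rot": [0, 0, 0], "fingers": 0}]'

```text
clock: 15.1
position: [0.571, -0.1879, 0.1816]
ee_rot: [0.0, 0.104, 0.995, 0.0]
contact_force: [0.5, 0.3, 0.0]
width: 0.0123
gripper_force: 41.6
```

>>> servo_tool --moves '[{"dp": [-0.12, -0.185, 0], "delta_rot": [0, 0, 0], "fingers": 0}, {"dp": [-0.12, -0.185, 0], "delta_rot": [0, 0, 0], "fingers": 0}, {"dp": [-0.12, -0.185, 0], "delta_rot": [0, 0, 0], "fingers": 0}, {"dp": [-0.12, -0.185, 0], "delta_rot": [0, 0, 0], "fingers": 0}, {"dp": [0, 0, 0], "delta_rot": [0, 0, 0], "fingers": 0}]'

```text
clock: 15.6
position: [0.6349, -0.3574, 0.1806]
ee_rot: [0.001, 0.106, 0.994, -0.002]
contact_force: [-0.5, -0.2, -0.7]
width: 0.0123
gripper_force: 41.5
```

>>> servo_tool --moves '[{"dp": [0, 0, 0], "delta_rot": [0, 0, 0], "fingers": 0}, {"dp": [0, 0, 0], "delta_rot": [0, 0, 0], "fingers": 0}]'

```text
clock: 15.8
position: [0.633, -0.3502, 0.1811]
ee_rot: [-0.001, 0.104, 0.995, 0.001]
contact_force: [0.7, -0.4, 0.1]
width: 0.0124
gripper_force: 41.5
```

```bash
python3 plan.py 0.6313 -0.352 0.088 77.7
```

```text
t 15.8 pos [ 0.633  -0.3502  0.1811] yaw 78.01 w 0.0124 gf 41.547977328300476 F [ 0.7 -0.4  0.1]
rot units [ 0.01 -0.02  0.05] dp units after [ 0.006 -0.011  0.466]
```

>>> servo_tool --moves '[{"dp": [0.005, -0.01, 0.22], "delta_rot": [0, 0, 0], "fingers": 0}, {"dp": [0, 0, 0.23], "delta_rot": [0, 0, 0], "fingers": 0}, {"dp": [0, 0, 0], "delta_rot": [0, 0, 0], "fingers": 0}, {"dp": [0, 0, 0], "delta_rot": [0, 0, 0], "fingers": 0.25}, {"dp": [0, 0, 0], "delta_rot": [0, 0, 0], "fingers": 0.25}]'

```text
clock: 16.3
position: [0.6335, -0.3532, 0.0945]
ee_rot: [0.002, 0.105, 0.995, -0.001]
contact_force: [1.3, 0.1, 0.8]
width: 0.0211
gripper_force: 0.0
```

>>> servo_tool --moves '[{"dp": [0, 0, 0], "delta_rot": [0, 0, 0], "fingers": 0.25}, {"dp": [0, 0, -0.24], "delta_rot": [0, 0, 0], "fingers": 0.25}, {"dp": [0, 0, -0.24], "delta_rot": [0, 0, 0], "fingers": 0.25}, {"dp": [0, 0, -0.24], "delta_rot": [0, 0, -1], "fingers": 0.5}, {"dp": [0, 0, -0.24], "delta_rot": [0, 0, -1], "fingers": 0.5}]'

```text
clock: 16.8
position: [0.6321, -0.353, 0.2881]
ee_rot: [0.001, 0.003, 1.0, -0.001]
contact_force: [0.8, -0.1, -0.2]
width: 0.0431
gripper_force: 0.0
```

>>> servo_tool --moves '[{"dp": [0, 0, -0.24], "delta_rot": [0, 0, -1], "fingers": 0.6}, {"dp": [0, 0, -0.24], "delta_rot": [0, 0, -1], "fingers": 0.6}, {"dp": [0, 0, -0.1], "delta_rot": [0, 0, -1], "fingers": 0.6}, {"dp": [0, 0, 0], "delta_rot": [0, 0, -1], "fingers": 0.6}, {"dp": [0, 0, 0], "delta_rot": [0, 0, -1], "fingers": 0.6}]'

```text
clock: 17.3
position: [0.632, -0.3529, 0.4037]
ee_rot: [0.002, -0.244, 0.97, -0.002]
contact_force: [0.5, 0.0, -0.3]
width: 0.0517
gripper_force: 0.0
```

>>> servo_tool --moves '[{"dp": [0, 0, 0], "delta_rot": [0, 0, -1], "fingers": 0.6}, {"dp": [0, 0, 0], "delta_rot": [0, 0, -1], "fingers": 0.6}, {"dp": [0, 0, 0], "delta_rot": [0, 0, -1], "fingers": 0.6}, {"dp": [0, 0, 0], "delta_rot": [0, 0, -1], "fingers": 0.6}, {"dp": [0, 0, 0], "delta_rot": [0, 0, -1], "fingers": 0.6}]'

```text
clock: 17.8
position: [0.6862, -0.233, 0.3903]
ee_rot: [-0.029, -0.359, 0.932, -0.034]
contact_force: [0.0, -0.9, -0.2]
width: 0.0513
gripper_force: 0.0
```

```bash
python3 plan.py 0.4605 0.385 0.400 150; python3 -c "
from pegs import *
grab('top','t4');pegs('t4',(.45,.75,-.48,-.25),(.012,.029))"
```

```text
t 17.8 pos [ 0.6862 -0.233   0.3903] yaw 132.24 w 0.0513 gf 0.0 F [ 0.  -0.9 -0.2]
rot units [-0.3  -0.85 -3.11] dp units after [-2.112  2.522 -0.049]
t4 peg px [444. 215.] 185 z [0.0148 0.018  0.0232] [ 0.6401 -0.3163] [0.0162 0.0891] 79.0
t4 peg px [458. 211.] 93 z [0.0138 0.0176 0.0229] [ 0.6464 -0.3533] [0.0137 0.0555] 76.0
t4 peg px [472. 225.] 108 z [0.0145 0.0174 0.0233] [ 0.6193 -0.3916] [0.0143 0.0887] 73.6
```

The three pegs are in the tray. Joint 6 hit its range, so I'll translate towards the lamp first and turn after that.

```bash
python3 plan.py 0.50 0.15 0.42 132.24; python3 -c "
from h import *
print(readout.get_state()['qpos'].round(3))"
```

```text
t 17.85 pos [ 0.6876 -0.2272  0.3893] yaw 132.62 w 0.0515 gf 0.0 F [ 0.5  2.7 -1. ]
rot units [-0.39 -0.75  0.05] dp units after [-0.573  2.026 -0.153]
[-0.381  0.491  0.966 -0.085  1.682 -2.704]
```

>>> servo_tool --moves '[{"dp": [0, 0, 0], "delta_rot": [0, 0, 1], "fingers": 0.6}, {"dp": [0, 0, 0], "delta_rot": [-0.4, -0.75, 0.5], "fingers": 0.6}, {"dp": [-0.05, 0.18, -0.01], "delta_rot": [0, 0, 0], "fingers": 0.6}, {"dp": [-0.05, 0.18, -0.01], "delta_rot": [0, 0, 0], "fingers": 0.6}, {"dp": [-0.05, 0.18, -0.01], "delta_rot": [0, 0, 0], "fingers": 0.6}]'

```text
clock: 18.35
position: [0.6506, -0.1267, 0.395]
ee_rot: [0.003, -0.287, 0.958, -0.005]
contact_force: [-0.8, 0.2, -0.2]
width: 0.051
gripper_force: 0.0
```

>>> servo_tool --moves '[{"dp": [-0.05, 0.2, -0.01], "delta_rot": [0, 0, 0], "fingers": 0.6}, {"dp": [-0.05, 0.2, -0.01], "delta_rot": [0, 0, 0], "fingers": 0.6}, {"dp": [-0.05, 0.2, -0.01], "delta_rot": [0, 0, 0], "fingers": 0.6}, {"dp": [-0.05, 0.2, -0.01], "delta_rot": [0, 0, 0], "fingers": 0.6}, {"dp": [-0.05, 0.2, -0.01], "delta_rot": [0, 0, 0], "fingers": 0.6}]'

```text
clock: 18.85
position: [0.5816, 0.0685, 0.4035]
ee_rot: [0.004, -0.288, 0.958, -0.005]
contact_force: [0.8, 0.3, -0.1]
width: 0.0513
gripper_force: 0.0
```

```bash
python3 plan.py 0.4605 0.385 0.40 150; python3 -c "
from h import *
print(readout.get_state()['qpos'].round(3))"
```

```text
t 18.85 pos [0.5816 0.0685 0.4035] yaw 123.47 w 0.0513 gf 0.0 F [ 0.8  0.3 -0.1]
rot units [-0.11  0.02 -4.63] dp units after [-1.068  1.316  0.018]
[ 2.000e-03  2.510e-01  1.298e+00 -7.000e-03  1.583e+00 -2.153e+00]
```

>>> servo_tool --moves '[{"dp": [-0.046, 0.207, 0], "delta_rot": [0, 0, 0], "fingers": 0.7}, {"dp": [-0.046, 0.207, 0], "delta_rot": [0, 0, 0], "fingers": 0.7}, {"dp": [-0.046, 0.207, 0], "delta_rot": [0, 0, 0], "fingers": 0.7}, {"dp": [-0.046, 0.207, 0], "delta_rot": [0, 0, 0], "fingers": 0.7}, {"dp": [-0.046, 0.207, 0], "delta_rot": [0, 0, 0], "fingers": 0.7}]'

```text
clock: 19.35
position: [0.5058, 0.2664, 0.4017]
ee_rot: [0.004, -0.288, 0.958, -0.004]
contact_force: [0.2, -0.7, 0.2]
width: 0.0599
gripper_force: 0.0
```

>>> servo_tool --moves '[{"dp": [-0.046, 0.207, 0], "delta_rot": [0, 0, 0], "fingers": 0.7}, {"dp": [-0.046, 0.207, 0], "delta_rot": [0, 0, -1], "fingers": 0.7}, {"dp": [0, 0, 0], "delta_rot": [0, 0, -1], "fingers": 0.7}, {"dp": [0, 0, 0], "delta_rot": [0, 0, -1], "fingers": 0.7}, {"dp": [0, 0, 0], "delta_rot": [0, 0, -1], "fingers": 0.7}]'

```text
clock: 19.85
position: [0.4759, 0.3447, 0.4008]
ee_rot: [0.002, -0.475, 0.88, -0.004]
contact_force: [-0.0, 0.3, -0.1]
width: 0.0595
gripper_force: 0.0
```

>>> servo_tool --moves '[{"dp": [0, 0, 0], "delta_rot": [0, 0, -0.6], "fingers": 0.7}, {"dp": [0, 0, 0], "delta_rot": [0, 0, 0], "fingers": 0.7}, {"dp": [0, 0, 0], "delta_rot": [0, 0, 0], "fingers": 0.7}]'

```text
clock: 20.15
position: [0.4764, 0.3442, 0.4002]
ee_rot: [0.002, -0.498, 0.867, -0.004]
contact_force: [-0.5, 0.2, 0.4]
width: 0.0596
gripper_force: 0.0
```

```bash
python3 plan.py 0.4605 0.385 0.40 150; python3 -c "
from lampfit import *
grab('wrist','w5'); bar(['w5'],(.461,.385)); print(readout.get_state()['qpos'].round(3))"
```

```text
t 20.15 pos [0.4764 0.3442 0.4002] yaw 149.76 w 0.0596 gf 0.0 F [-0.5  0.2  0.4]
rot units [-0.1  -0.01 -0.04] dp units after [-0.137  0.171  0.001]bash:  1684 Killed                     python3 -c "
from lampfit import *
grab('wrist','w5'); bar(['w5'],(.461,.385)); print(readout.get_state()['qpos'].round(3))"
```

View pics/w5.png

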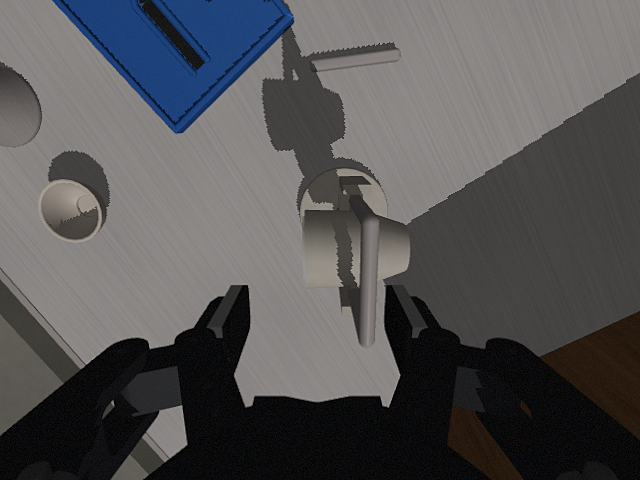

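The wrist view shows the bail vertical in the image, from (368,222) to (367,343), with the lens at the left. I'll fix the SVD and measure.

```bash
sed -i 's/np.linalg.svd(b-m)/np.linalg.svd(b-m,full_matrices=False)/' lampfit.py
cat >> lampfit.py <<'E'
from scipy.optimize import least_squares
def lamp(n,pc=(.4615,.3845)):
    "fit bail cylinder (r 6) and head cone from one cloud"
    q=cloud(load(n)).reshape(-1,3); q=q[np.hypot(q[:,0]-pc[0],q[:,1]-pc[1])<.1]
    b=q[(q[:,2]>.235)&(q[:,2]<.275)]
    def f(x):
        d=np.array([np.cos(x[3]),np.sin(x[3])]);e=b-np.r_[pc[0]+x[0]*d[1],pc[1]-x[0]*d[0],x[1]]
        return np.hypot(e[:,:2]@np.array([d[1],-d[0]]),e[:,2])-.006
    s=least_squares(lambda x:f(np.r_[x[0],x[1],0,x[2]]),[0,.249,np.arctan2(*(lambda d:(d[1],d[0]))(np.linalg.svd(b[:,:2]-b[:,:2].mean(0),full_matrices=False)[2][0]))],loss='soft_l1',f_scale=.002).x
    d=np.array([np.cos(s[2]),np.sin(s[2])]);
    if d[1]*1+0<0 and 0: d=-d
    t=(b[:,:2]-pc)@d; print(n,len(b),'bar yaw',np.degrees(s[2]).round(2),'z',s[1].round(4),'offset along beam(d rot -90)',s[0].round(4),'ends',np.percentile(t,[.5,99.5]).round(4),'mid',(np.array(pc)+s[0]*np.array([d[1],-d[0]])+d*np.percentile(t,[.5,99.5]).mean()).round(4))
    # foot edge
E
python3 -c "
from lampfit import *
lamp('w5');lamp('top0');lamp('scene0')"; python3 plan.py 0.4605 0.385 0.40 150
```

```text
w5 2417 bar yaw 60.5 z 0.251 offset along beam(d rot -90) -0.0005 ends [-0.0499  0.0464] mid [0.4602 0.3832]
top0 248 bar yaw -120.05 z 0.2498 offset along beam(d rot -90) 0.0009 ends [-0.0463  0.0498] mid [0.4599 0.3834]
scene0 376 bar yaw 59.95 z 0.2494 offset along beam(d rot -90) -0.0009 ends [-0.0467  0.0499] mid [0.4615 0.3863]
t 20.2 pos [0.4764 0.3442 0.3999] yaw 149.77 w 0.0593 gf 0.0 F [ 1.1 -1.3 -0.2]
rot units [-0.09 -0.01 -0.04] dp units after [-0.137  0.171 -0.001]
```

>>> servo_tool --moves '[{"dp": [-0.066, 0.085, 0], "delta_rot": [-0.1, 0, 0], "fingers": 0.7}, {"dp": [-0.066, 0.084, 0], "delta_rot": [0, 0, 0], "fingers": 0.7}, {"dp": [0, 0, 0.2], "delta_rot": [0, 0, 0], "fingers": 0.7}, {"dp": [0, 0, 0], "delta_rot": [0, 0, 0], "fingers": 0.7}, {"dp": [0, 0, 0], "delta_rot": [0, 0, 0], "fingers": 0.7}]'

```text
clock: 20.7
position: [0.4604, 0.3838, 0.3586]
ee_rot: [-0.002, -0.499, 0.867, -0.0]
contact_force: [-0.1, 0.1, 0.4]
width: 0.0596
gripper_force: 0.0
```

```bash
python3 plan.py 0.4603 0.384 0.304 150.2
```

```text
t 20.7 pos [0.4604 0.3838 0.3586] yaw 149.81 w 0.0596 gf 0.0 F [-0.1  0.1  0.4]
rot units [ 0.02 -0.04 -0.07] dp units after [-0.001  0.001  0.273]
```

>>> servo_tool --moves '[{"dp": [0, 0, 0.14], "delta_rot": [0, 0, -0.07], "fingers": 0.7}, {"dp": [0, 0, 0.13], "delta_rot": [0, 0, 0], "fingers": 0.7}, {"dp": [0, 0, 0], "delta_rot": [0, 0, 0], "fingers": 0.7}, {"dp": [0, 0, 0], "delta_rot": [0, 0, 0], "fingers": 0}, {"dp": [0, 0, 0], "delta_rot": [0, 0, 0], "fingers": 0}]' --force 60

```text
clock: 21.2
position: [0.4615, 0.3844, 0.3072]
ee_rot: [0.001, -0.502, 0.865, 0.0]
contact_force: [0.2, -0.5, 0.7]
width: 0.032
gripper_force: 0.0
```

>>> servo_tool --moves '[{"dp": [0, 0, 0], "delta_rot": [0, 0, 0], "fingers": 0}, {"dp": [0, 0, 0], "delta_rot": [0, 0, 0], "fingers": 0}, {"dp": [0, 0, 0], "delta_rot": [0, 0, 0], "fingers": 0}, {"dp": [0, 0, 0], "delta_rot": [0, 0, 0], "fingers": 0}]'

```text
clock: 21.6
position: [0.4609, 0.3844, 0.3066]
ee_rot: [0.0, -0.502, 0.865, 0.0]
contact_force: [0.2, -0.7, 5.9]
width: 0.0099
gripper_force: 58.6
```

```bash
python3 plan.py 0.4603 0.384 0.304 98.3
```

```text
t 21.6 pos [0.4609 0.3844 0.3066] yaw 150.25 w 0.0099 gf 58.612024784088135 F [ 0.2 -0.7  5.9]
rot units [0.   0.   9.07] dp units after [ 0.003 -0.001  0.013]
```

>>> servo_tool --moves '[{"dp": [0, 0, 0], "delta_rot": [0, 0, 0.6], "fingers": 0}, {"dp": [0, 0, 0], "delta_rot": [0, 0, 0.6], "fingers": 0}, {"dp": [0, 0, 0], "delta_rot": [0, 0, 0.6], "fingers": 0}, {"dp": [0, 0, 0], "delta_rot": [0, 0, 0.6], "fingers": 0}, {"dp": [0, 0, 0], "delta_rot": [0, 0, 0.6], "fingers": 0}]'

```text
clock: 22.1
position: [0.4611, 0.3847, 0.3066]
ee_rot: [0.001, -0.366, 0.931, 0.0]
contact_force: [1.0, 1.8, 4.6]
width: 0.0102
gripper_force: 58.6
```

>>> servo_tool --moves '[{"dp": [0, 0, 0], "delta_rot": [0, 0, 0.6], "fingers": 0}, {"dp": [0, 0, 0], "delta_rot": [0, 0, 0.6], "fingers": 0}, {"dp": [0, 0, 0], "delta_rot": [0, 0, 0.6], "fingers": 0}, {"dp": [0, 0, 0], "delta_rot": [0, 0, 0.6], "fingers": 0}, {"dp": [0, 0, 0], "delta_rot": [0, 0, 0.6], "fingers": 0}]'

```text
clock: 22.6
position: [0.4614, 0.3848, 0.3066]
ee_rot: [0.001, -0.223, 0.975, 0.0]
contact_force: [0.8, 1.7, 5.1]
width: 0.0102
gripper_force: 58.6
```

>>> servo_tool --moves '[{"dp": [0, 0, 0], "delta_rot": [0, 0, 0.6], "fingers": 0}, {"dp": [0, 0, 0], "delta_rot": [0, 0, 0.6], "fingers": 0}, {"dp": [0, 0, 0], "delta_rot": [0, 0, 0.6], "fingers": 0}, {"dp": [0, 0, 0], "delta_rot": [0, 0, 0.6], "fingers": 0}, {"dp": [0, 0, 0], "delta_rot": [0, 0, 0.6], "fingers": 0}]'

```text
clock: 23.1
position: [0.4618, 0.3849, 0.3066]
ee_rot: [0.001, -0.075, 0.997, 0.001]
contact_force: [2.8, 0.5, 4.7]
width: 0.0103
gripper_force: 58.6
```

>>> servo_tool --moves '[{"dp": [0, 0, 0], "delta_rot": [0, 0, 0], "fingers": 0}, {"dp": [0, 0, 0], "delta_rot": [0, 0, 0], "fingers": 0}]'

```text
clock: 23.3
position: [0.4618, 0.3849, 0.3066]
ee_rot: [0.001, -0.076, 0.997, 0.001]
contact_force: [1.9, 0.9, 6.0]
width: 0.0101
gripper_force: 58.6
```

```bash
python3 plan.py 0.4603 0.384 0.304 98.3;python3 -c "
from lampfit import *
grab('top','t6');grab('scene','s6')
lamp('t6');lamp('s6')"
```

```text
t 23.3 pos [0.4618 0.3849 0.3066] yaw 98.72 w 0.0101 gf 58.56726050376892 F [1.9 0.9 6. ]
rot units [0.01 0.03 0.07] dp units after [ 0.008 -0.003  0.013]
t6 146 bar yaw -170.42 z 0.2499 offset along beam(d rot -90) -0.0006 ends [-0.0484  0.049 ] mid [0.4613 0.3839]
s6 366 bar yaw 8.24 z 0.2511 offset along beam(d rot -90) -0.0015 ends [-0.0165  0.0508] mid [0.4782 0.3885]
```

>>> servo_tool --moves '[{"dp": [0, -0.015, 0], "delta_rot": [0, 0, 0.07], "fingers": 0}, {"dp": [0, -0.015, 0.001], "delta_rot": [0, 0, 0], "fingers": 0}, {"dp": [0, -0.015, 0.0015], "delta_rot": [0, 0, 0], "fingers": 0}, {"dp": [0, -0.015, 0.002], "delta_rot": [0, 0, 0], "fingers": 0}, {"dp": [0, -0.015, 0.0025], "delta_rot": [0, 0, 0], "fingers": 0}]'

```text
clock: 23.9
position: [0.4637, 0.3725, 0.3063]
ee_rot: [0.002, -0.073, 0.997, 0.004]
contact_force: [-0.1, 5.9, 9.5]
width: 0.0096
gripper_force: 58.7
```

>>> servo_tool --moves '[{"dp": [0, -0.015, 0.003], "delta_rot": [0, 0, 0], "fingers": 0}, {"dp": [0, -0.015, 0.0035], "delta_rot": [0, 0, 0], "fingers": 0}, {"dp": [0, -0.015, 0.004], "delta_rot": [0, 0, 0], "fingers": 0}, {"dp": [0, -0.015, 0.0045], "delta_rot": [0, 0, 0], "fingers": 0}, {"dp": [0, -0.016, 0.005], "delta_rot": [0, 0, 0], "fingers": 0}]'

```text
clock: 24.4
position: [0.4661, 0.3568, 0.3024]
ee_rot: [0.002, -0.073, 0.997, 0.003]
contact_force: [1.0, 5.6, 9.9]
width: 0.0102
gripper_force: 60.4
```

>>> servo_tool --moves '[{"dp": [0, 0, 0], "delta_rot": [0, 0, 0], "fingers": 0}, {"dp": [0, 0, 0], "delta_rot": [0, 0, 0], "fingers": 0}, {"dp": [0, 0, 0], "delta_rot": [0, 0, 0], "fingers": 0}]'

```text
clock: 24.7
position: [0.4661, 0.3566, 0.3023]
ee_rot: [0.002, -0.073, 0.997, 0.003]
contact_force: [1.2, 3.9, 8.0]
width: 0.0097
gripper_force: 60.3
```

```bash
python3 plan.py 0.4662 0.3550 0.3011 98.3;python3 -c "
from lampfit import *
grab('top','t7');grab('scene','s7')
lamp('t7');lamp('s7')"
```

```text
t 24.7 pos [0.4661 0.3566 0.3023] yaw 98.33 w 0.0097 gf 60.30885994434357 F [1.2 3.9 8. ]
rot units [0.06 0.04 0.01] dp units after [ 0.001 -0.008  0.006]
t7 139 bar yaw -171.75 z 0.2511 offset along beam(d rot -90) -0.033 ends [-0.0506  0.0486] mid [0.4672 0.352 ]
s7 375 bar yaw 13.02 z 0.2546 offset along beam(d rot -90) 0.0272 ends [-0.0188  0.0482] mid [0.4819 0.3613]
```

>>> servo_tool --moves '[{"dp": [0, -0.01, 0.005], "delta_rot": [0, 0, 0], "fingers": 0}, {"dp": [0, 0, 0], "delta_rot": [0, 0, 0], "fingers": 0}, {"dp": [0, 0, 0], "delta_rot": [0, 0, 0], "fingers": 0}, {"dp": [0, 0, 0], "delta_rot": [0, 0, 0], "fingers": 0.3}, {"dp": [0, 0, 0], "delta_rot": [0, 0, 0], "fingers": 0.6}]'

```text
clock: 25.3
position: [0.4646, 0.3518, 0.2982]
ee_rot: [-0.002, -0.073, 0.997, -0.001]
contact_force: [0.3, -0.2, -0.4]
width: 0.0382
gripper_force: 0.0
```

>>> servo_tool --moves '[{"dp": [0, 0, 0], "delta_rot": [0, 0, 0], "fingers": 0.6}, {"dp": [0, 0, 0], "delta_rot": [0, 0, 0], "fingers": 0.6}, {"dp": [0, 0, -0.2], "delta_rot": [0, 0, 0], "fingers": 0.6}, {"dp": [0, 0, -0.2], "delta_rot": [0, 0, 0], "fingers": 0.6}, {"dp": [-0.2, 0, -0.1], "delta_rot": [0, 0, 0], "fingers": 0.6}]'

```text
clock: 25.8
position: [0.5019, 0.3582, 0.4031]
ee_rot: [-0.0, -0.074, 0.997, 0.0]
contact_force: [1.7, 1.7, 0.8]
width: 0.0513
gripper_force: 0.0
```

>>> servo_tool --moves '[{"dp": [0, 0, 0], "delta_rot": [0, 0, 0], "fingers": 0.6}, {"dp": [0, 0, 0], "delta_rot": [0, 0, 0], "fingers": 0.6}, {"dp": [0, 0, 0], "delta_rot": [0, 0, 0], "fingers": 0.6}]'

```text
clock: 26.1
position: [0.504, 0.3577, 0.3967]
ee_rot: [-0.003, -0.072, 0.997, -0.001]
contact_force: [-0.8, -0.7, 0.8]
width: 0.0512
gripper_force: 0.0
```

```bash
python3 plan.py 0.4662 0.3550 0.3011 98.3;python3 -c "
from lampfit import *
for n in ['wrist','top','scene']: grab(n,n[0]+'8')
P=(.462,.3838)
for n in ['w8','t8','s8']: lamp(n,P)"
```

```text
t 26.1 pos [0.504  0.3577 0.3967] yaw 98.28 w 0.0512 gf 0.0 F [-0.8 -0.7  0.8]
rot units [-0.02 -0.06 -0.  ] dp units after [0.189 0.014 0.478]
w8 2943 bar yaw 8.51 z 0.2559 offset along beam(d rot -90) 0.0281 ends [-0.0482  0.048 ] mid [0.4661 0.356 ]
t8 207 bar yaw -170.95 z 0.245 offset along beam(d rot -90) -0.0282 ends [-0.0318  0.0493] mid [0.4578 0.3546]
s8 257 bar yaw 9.33 z 0.2445 offset along beam(d rot -90) 0.0278 ends [-0.0236  0.0502] mid [0.4796 0.3585]
```

View pics/w8.png

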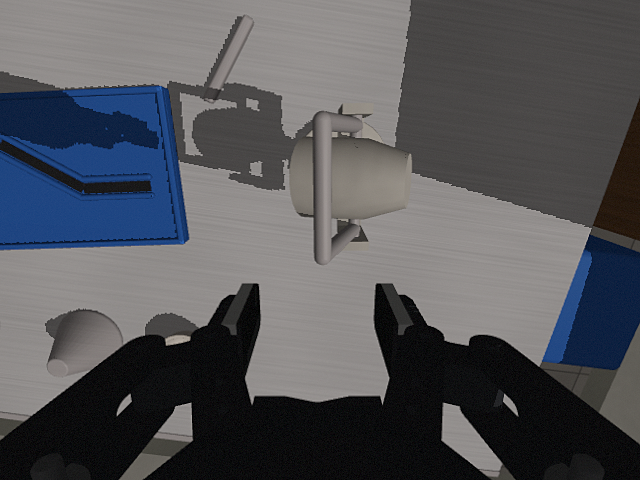

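The wrist view shows the lamp head now pointing left at the lid, with the bail at (322,118)–(322,258). I'll take one more settled frame and fit the head's axis as a check.

```bash
cat > cone.py <<'E'
from lampfit import *
def cone(names,az0,t0,P=(.462,.3838,.17)):
    P=np.array(P);C=[]
    for n in names:
        q=cloud(load(n)).reshape(-1,3);C.append(q[np.linalg.norm(q-P,axis=1)<.075])
    def ax(a,t): return np.array([np.cos(a)*np.cos(t),np.sin(a)*np.cos(t),-np.sin(t)])
    for n,q in list(zip(names,C)):
        def split(x):
            d=ax(x[0],x[1]);e=q-P; s=e@d; r=np.linalg.norm(e-np.outer(s,d),axis=1); return s,r
        s,r=split([az0,t0]); q=q[(s>-.038)&(s<.04)&(r<.044)&(r>.018)]
        def f(x):
            d=ax(x[0],x[1]);e=q-P-np.array([x[5]*np.sin(az0),-x[5]*np.cos(az0),x[4]]); s=e@d; r=np.linalg.norm(e-np.outer(s,d),axis=1)
            return r-np.minimum(.036+0*x[2],.036+x[3]*(s-x[2]))
        o=least_squares(f,[az0,t0,-.01,.3,0,0],loss='soft_l1',f_scale=.001)
        print(n,len(q),'az',np.degrees(o.x[0]).round(2),'tilt',o.x[1].round(4),'shape',o.x[2:].round(4),'rms',np.sqrt(np.median(f(o.x)**2)).round(5))
E
python3 -c "
from cone import *
grab('wrist','w9');lamp('w9',(.462,.3838))
cone(['w5','top0','scene0'],np.radians(-29.9),-.0155)
cone(['w9','t8','s8'],np.radians(-81.7),.365)
"
```

```text
w9 2927 bar yaw 8.52 z 0.2559 offset along beam(d rot -90) 0.0281 ends [-0.0481  0.0482] mid [0.4662 0.356 ]
w5 5194 az -30.24 tilt -0.0565 shape [-0.0075  0.3141 -0.0007 -0.0011] rms 0.00046
top0 755 az -28.91 tilt -0.0466 shape [ 0.0045  0.219  -0.0014 -0.0007] rms 0.00147
scene0 1082 az -28.59 tilt -0.0557 shape [-0.0044  0.2728 -0.0022  0.0004] rms 0.00122
w9 6349 az -81.46 tilt 0.3343 shape [-0.008   0.3103 -0.0006 -0.0009] rms 0.00052
t8 805 az -81.39 tilt 0.3411 shape [-0.0061  0.2983 -0.0016 -0.0004] rms 0.00146
s8 1180 az -80.61 tilt 0.357 shape [-0.0068  0.315  -0.0019  0.001 ] rms 0.00127
```

```bash
cat >> cone.py <<'E'
def free(names,az0,t0,P=(.462,.3838,.17),K=9):
    P=np.array(P);kn=np.linspace(-.042,.044,K)
    for n in names:
        q=cloud(load(n)).reshape(-1,3);q=q[np.linalg.norm(q-P,axis=1)<.075]
        A=lambda a,t:np.array([np.cos(a)*np.cos(t),np.sin(a)*np.cos(t),-np.sin(t)])
        def sr(x,q):
            d=A(x[0],x[1]);e=q-P-np.array([-x[3]*np.sin(az0),x[3]*np.cos(az0),x[2]]);s=e@d;return s,np.linalg.norm(e-np.outer(s,d),axis=1)
        s,r=sr([az0,t0,0,0],q);q=q[(s>-.036)&(s<.038)&(r<.042)&(r>.018)]
        f=lambda x:(lambda s,r:r-np.interp(s,kn,x[4:]))(*sr(x,q))
        o=least_squares(f,np.r_[az0,t0,0,0,np.full(K,.034)],loss='soft_l1',f_scale=.0007)
        J=o.jac;cov=np.linalg.pinv(J.T@J)*np.median(f(o.x)**2)
        print(n,len(q),'az',np.degrees(o.x[0]).round(2),'tilt',o.x[1].round(4),'+-',np.sqrt(cov[1,1]).round(4),'dz,dlat',o.x[2:4].round(4),'prof',o.x[4:].round(4),'rms',np.sqrt(np.median(f(o.x)**2)).round(5))
E
python3 -c "
from cone import *
free(['w5','top0','scene0'],np.radians(-29.9),-.0155)
free(['w9','t8','s8'],np.radians(-81.7),.365)
"
```

```text
w5 4862 az -29.9 tilt -0.0418 +- 0.0018 dz,dlat [0.0006 0.0007] prof [0.0236 0.0272 0.0305 0.0348 0.0349 0.0349 0.0351 0.0354 0.0355] rms 0.00037
top0 705 az -28.49 tilt -0.0272 +- 0.0191 dz,dlat [-0.      0.0002] prof [0.0217 0.0265 0.0299 0.0327 0.0339 0.0349 0.0351 0.0351 0.0387] rms 0.00135
scene0 1017 az -28.43 tilt -0.0648 +- 0.0142 dz,dlat [-0.0007  0.0001] prof [0.0235 0.0277 0.031  0.0335 0.0351 0.034  0.0344 0.0347 0.0346] rms 0.00109
w9 5971 az -81.27 tilt 0.3643 +- 0.0018 dz,dlat [0.0009 0.0007] prof [0.0234 0.0269 0.0305 0.0342 0.0347 0.0348 0.0355 0.0357 0.0362] rms 0.00039
t8 763 az -81.28 tilt 0.3469 +- 0.0147 dz,dlat [0.0004 0.0003] prof [0.0235 0.0265 0.0303 0.0336 0.0337 0.0342 0.0344 0.0345 0.0363] rms 0.00125
s8 1104 az -80.78 tilt 0.3547 +- 0.0116 dz,dlat [-0.0003 -0.0002] prof [0.0222 0.027  0.0303 0.0339 0.0344 0.0339 0.035  0.0345 0.0356] rms 0.00118
```

Aim is within about 0.01 rad in tilt and 0.3° in azimuth of the required −81.7° and 0.372 rad. On to the scrubber.

>>> servo_tool --moves '[{"dp": [0, -0.1, -0.05], "delta_rot": [0, 0, 0], "fingers": 0.6}, {"dp": [0, 0, 0], "delta_rot": [0, 0, 0.9], "fingers": 0.6}, {"dp": [0, 0, 0], "delta_rot": [0, 0, 0.9], "fingers": 0.6}, {"dp": [0, 0, 0], "delta_rot": [0, 0, 0.9], "fingers": 0.6}, {"dp": [0, 0, 0], "delta_rot": [0, 0, 0.9], "fingers": 0.6}]'

```text
clock: 26.8
position: [0.5072, 0.3381, 0.408]
ee_rot: [-0.002, 0.109, 0.994, -0.001]
contact_force: [-0.6, -0.2, -0.5]
width: 0.0511
gripper_force: 0.0
```

```bash
python3 plan.py 0.41 -0.285 0.25 77.7
```

```text
t 26.8 pos [0.5072 0.3381 0.408 ] yaw 77.45 w 0.0511 gf 0.0 F [-0.6 -0.2 -0.5]
rot units [-0.03 -0.03 -0.04] dp units after [-0.189 -3.148  0.79 ]
```

>>> servo_tool --moves '[{"dp": [-0.013, -0.21, 0.05], "delta_rot": [0, 0, 0], "fingers": 0.6}, {"dp": [-0.013, -0.21, 0.05], "delta_rot": [0, 0, 0], "fingers": 0.6}, {"dp": [-0.013, -0.21, 0.05], "delta_rot": [0, 0, 0], "fingers": 0.6}, {"dp": [-0.013, -0.21, 0.05], "delta_rot": [0, 0, 0], "fingers": 0.6}, {"dp": [-0.013, -0.21, 0.05], "delta_rot": [0, 0, 0], "fingers": 0.6}]'

```text
clock: 27.3
position: [0.4742, 0.1289, 0.3582]
ee_rot: [-0.001, 0.107, 0.994, -0.001]
contact_force: [1.5, -0.3, 0.1]
width: 0.0514
gripper_force: 0.0
```

>>> servo_tool --moves '[{"dp": [-0.013, -0.21, 0.05], "delta_rot": [0, 0, 0], "fingers": 0.6}, {"dp": [-0.013, -0.21, 0.05], "delta_rot": [0, 0, 0], "fingers": 0.6}, {"dp": [-0.013, -0.21, 0.05], "delta_rot": [0, 0, 0], "fingers": 0.6}, {"dp": [-0.013, -0.21, 0.05], "delta_rot": [0, 0, 0], "fingers": 0.6}, {"dp": [-0.013, -0.21, 0.05], "delta_rot": [0, 0, 0], "fingers": 0.6}]'

```text
clock: 27.8
position: [0.442, -0.079, 0.3088]
ee_rot: [-0.001, 0.107, 0.994, -0.001]
contact_force: [0.5, 0.3, -0.4]
width: 0.0512
gripper_force: 0.0
```

>>> servo_tool --moves '[{"dp": [-0.013, -0.21, 0.05], "delta_rot": [0, 0, 0], "fingers": 0.6}, {"dp": [-0.013, -0.21, 0.05], "delta_rot": [0, 0, 0], "fingers": 0.6}, {"dp": [-0.013, -0.21, 0.05], "delta_rot": [0, 0, 0], "fingers": 0.6}, {"dp": [-0.013, -0.21, 0.05], "delta_rot": [0, 0, 0], "fingers": 0.6}, {"dp": [-0.013, -0.21, 0.05], "delta_rot": [0, 0, 0], "fingers": 0.6}]'

```text
clock: 28.3
position: [0.4098, -0.2869, 0.2592]
ee_rot: [-0.001, 0.108, 0.994, -0.001]
contact_force: [0.8, -0.2, -0.1]
width: 0.0515
gripper_force: 0.0
```

>>> servo_tool --moves '[{"dp": [0, 0, 0], "delta_rot": [0, 0, 0], "fingers": 0.5}, {"dp": [0, 0, 0], "delta_rot": [0, 0, 0], "fingers": 0.5}, {"dp": [0, 0, 0], "delta_rot": [0, 0, 0], "fingers": 0.5}]'

```text
clock: 28.6
position: [0.4105, -0.2847, 0.2597]
ee_rot: [-0.001, 0.107, 0.994, -0.001]
contact_force: [-0.5, 0.0, 0.7]
width: 0.0428
gripper_force: 0.0
```

```bash
python3 plan.py 0.4005 -0.2926 0.105 77.7
python3 - <<'E'
from h import *
grab('wrist','w10'); w=load('w10');Q=cloud(w);hsv=cv2.cvtColor(w['im'],cv2.COLOR_RGB2HSV)
m=(hsv[...,0]<25)&(hsv[...,1]>60)&(Q[...,2]>.045)&(Q[...,2]<.075)&(np.abs(Q[...,0]-.4)<.15)&(np.abs(Q[...,1]+.29)<.1)
q=Q[m];print('scrub',len(q),np.percentile(q[:,2],[10,50,95]),cv2.minAreaRect(q[:,:2].astype(np.float32)))
g=Q[(hsv[...,1]<50)&(Q[...,2]>.035)&(Q[...,2]<.075)&(np.abs(Q[...,0]-.4)<.1)&(np.abs(Q[...,1]+.29)<.07)]
a=np.radians(-12.3);u=np.array([np.cos(a),np.sin(a)]);v=np.array([-u[1],u[0]])
U=(g[:,:2]-[.4,-.295])@u;V=(g[:,:2]-[.4,-.295])@v
print(np.histogram(U,np.arange(-.07,.08,.01))[0],np.histogram(V,np.arange(-.05,.06,.01))[0])
for sgn in(-1,1):
    k=(U*sgn>0.02)&(np.abs(U)<.065);print('bar',k.sum(),np.percentile(U[k],[2,50,98]).round(4),np.percentile(V[k],[1,99]).round(4),np.percentile(g[k,2],[50,98]).round(4))
E
```

```text
t 28.6 pos [ 0.4105 -0.2847  0.2597] yaw 77.67 w 0.0428 gf 0.0 F [-0.5  0.   0.7]
rot units [-0.02 -0.03 -0.  ] dp units after [ 0.041 -0.049  0.773]
scrub 3613 [0.05696736 0.05814735 0.05940318] ((0.40784457325935364, -0.2966679334640503), (0.01592102274298668, 0.16355156898498535), 77.71717834472656)
[ 13  13 352 413  13  12  11   0   7  11   0 512 300   6   8] [  0 306 276 269 158  58 289 303  27   0]
bar 798 [-0.053  -0.0399 -0.033 ] [-0.0388  0.0307] [0.0465 0.0565]
bar 824 [0.0461 0.0483 0.0545] [-0.0387  0.03  ] [0.0462 0.0556]
```

View pics/w10.png

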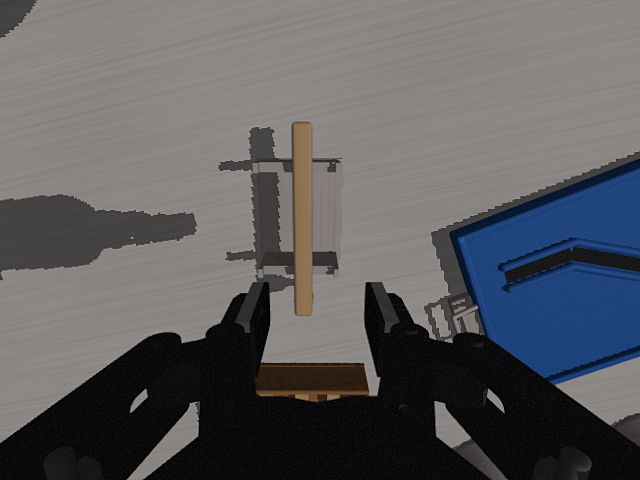

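The scrubber lies centrally in view, from (302,122) to (302,315), and the rest bars are at rows 160 and 265. Its origin works out at (0.4005, −0.295) with yaw −12.3°. Descending to grip.

>>> servo_tool --moves '[{"dp": [0.038, -0.061, 0], "delta_rot": [0, 0, 0], "fingers": 0.5}, {"dp": [0, 0, 0.2], "delta_rot": [0, 0, 0], "fingers": 0.5}, {"dp": [0, 0, 0.2], "delta_rot": [0, 0, 0], "fingers": 0.5}, {"dp": [0, 0, 0.15], "delta_rot": [0, 0, 0], "fingers": 0.5}, {"dp": [0, 0, 0], "delta_rot": [0, 0, 0], "fingers": 0.5}]'

```text
clock: 29.15
position: [0.398, -0.2941, 0.1466]
ee_rot: [-0.005, 0.107, 0.994, 0.001]
contact_force: [-0.3, 0.6, -0.8]
width: 0.0428
gripper_force: 0.0
```

>>> servo_tool --moves '[{"dp": [0, 0, 0], "delta_rot": [0, 0, 0], "fingers": 0.5}, {"dp": [0, 0, 0], "delta_rot": [0, 0, 0], "fingers": 0.5}]'

```text
clock: 29.35
position: [0.4013, -0.2971, 0.1515]
ee_rot: [0.0, 0.107, 0.994, -0.002]
contact_force: [1.5, -0.7, 0.3]
width: 0.043
gripper_force: 0.0
```

```bash
python3 plan.py 0.4005 -0.2951 0.105 77.7 0.4005 -0.2951 0.105 77.7
```

```text
t 29.35 pos [ 0.4013 -0.2971  0.1515] yaw 77.68 w 0.043 gf 0.0 F [ 1.5 -0.7  0.3]
rot units [-0.04  0.01 -0.  ] dp units after [0.006 0.009 0.232]
t 29.35 pos [ 0.4013 -0.2971  0.1515] yaw 77.68 w 0.043 gf 0.0 F [ 1.5 -0.7  0.3]
rot units [-0.04  0.01 -0.  ] dp units after [0.006 0.009 0.232]
```

>>> servo_tool --moves '[{"dp": [0.005, 0.009, 0.12], "delta_rot": [0, 0, 0], "fingers": 0.5}, {"dp": [0, 0, 0.112], "delta_rot": [0, 0, 0], "fingers": 0.5}, {"dp": [0, 0, 0], "delta_rot": [0, 0, 0], "fingers": 0.5}, {"dp": [0, 0, 0], "delta_rot": [0, 0, 0], "fingers": 0.5}, {"dp": [0, 0, 0], "delta_rot": [0, 0, 0], "fingers": 0.5}]'

```text
clock: 29.85
position: [0.4005, -0.2953, 0.1049]
ee_rot: [0.0, 0.108, 0.994, -0.002]
contact_force: [-0.3, 0.2, -0.1]
width: 0.0427
gripper_force: 0.0
```

>>> servo_tool --moves '[{"dp": [0, 0, 0], "delta_rot": [0, 0, 0], "fingers": 0}, {"dp": [0, 0, 0], "delta_rot": [0, 0, 0], "fingers": 0}, {"dp": [0, 0, 0], "delta_rot": [0, 0, 0], "fingers": 0}, {"dp": [0, 0, 0], "delta_rot": [0, 0, 0], "fingers": 0}, {"dp": [0, 0, 0], "delta_rot": [0, 0, 0], "fingers": 0}]' --force 50

```text
clock: 30.35
position: [0.4, -0.2948, 0.1043]
ee_rot: [-0.001, 0.108, 0.994, -0.002]
contact_force: [-0.2, 1.2, 7.1]
width: 0.0147
gripper_force: 48.8
```

```bash
python3 plan.py 0.4005 -0.2951 0.105 77.7; python3 plan.py 0.4005 -0.2951 0.105 77.7|head -1
```

```text
t 30.35 pos [ 0.4    -0.2948  0.1043] yaw 77.64 w 0.0147 gf 48.831852078437805 F [-0.2  1.2  7.1]
rot units [-0.03 -0.01 -0.01] dp units after [-0.003 -0.001 -0.003]
t 30.35 pos [ 0.4    -0.2948  0.1043] yaw 77.64 w 0.0147 gf 48.831852078437805 F [-0.2  1.2  7.1]
```

>>> servo_tool --moves '[{"dp": [0, 0, -0.12], "delta_rot": [0, 0, 0], "fingers": 0}, {"dp": [0, 0, -0.2], "delta_rot": [0, 0, 0], "fingers": 0}, {"dp": [0, 0, -0.1], "delta_rot": [0, 0, 0], "fingers": 0}, {"dp": [0, 0, 0], "delta_rot": [0, 0, 0], "fingers": 0}, {"dp": [0, 0, 0], "delta_rot": [0, 0, 0], "fingers": 0}]'

```text
clock: 30.85
position: [0.3996, -0.294, 0.187]
ee_rot: [-0.001, 0.108, 0.994, -0.001]
contact_force: [-0.4, -0.0, -1.6]
width: 0.0146
gripper_force: 49.1
```

```bash
cat > way.py <<'E'
from h import *
L=np.array([.5258,.0127]);a=np.radians(10.35);RL=np.array([[np.cos(a),-np.sin(a)],[np.sin(a),np.cos(a)]])
S=[(-40,-125),(-40,-92.5),(-40,-60),(-10,-12.5),(20,35),(20,80),(20,125)]
W=np.array([L+RL@(np.array(s)/1000) for s in S])
TIP=np.array([-.0805,0,.0895])
def report(ztip=.015,n=8,tip=TIP):
    ps=[];
    for i in range(n):
        s=readout.get_state();ps.append(np.r_[s['position'],Rq(s['ee_rot']).as_rotvec(),s['contact_force']]); imaging.get_image('wrist') if n>1 else 0
    m=np.mean(ps,0);M=R.from_rotvec(m[3:6]).as_matrix() if n==1 else Rq(s['ee_rot']).as_matrix()
    t=m[:3]+M@tip; print('t',s['clock'],'pos',m[:3].round(4),'yaw',np.degrees(np.arctan2(M[1,1],M[0,1])).round(2),'toolz',M[:,2].round(4),'F',m[6:].round(2),'gf',s['gripper_force'],'tip',t.round(4))
    for i,w in enumerate(W): print(i,w.round(4),'dp units to it',(M.T@(np.r_[w,ztip]-t)/.2).round(3),'from-floor lid coords of tip',(RL.T@(t[:2]-L)*1000).round(1) if i==0 else '')
E
python3 -c "
from way import *
report()
grab('scene','s11')"
python3 - <<'E'
from h import *
w=load('s11');s=readout.get_state();M=Rq(s['ee_rot']).as_matrix()
t=s['position']+M@np.array([-.0805,0,.0895]);h=s['position']+M@np.array([-.09,0,.0535])
px=proj(w,[t,h,s['position']]);print(px,np.linalg.norm(w['T'][:3,3]-t))
c=px[0].astype(int);im=w['im'][c[1]-60:c[1]+40,c[0]-60:c[0]+60,::-1];cv2.imwrite('pics/tip.png',cv2.resize(im,None,fx=6,fy=6,interpolation=cv2.INTER_CUBIC));print(c-60)
E
```

```text
t 31.2 pos [ 0.3993 -0.2937  0.1861] yaw 77.65 toolz [-4.1e-03 -5.0e-04 -1.0e+00] F [ 0.06 -0.17 -0.6 ] gf 49.112157225608826 tip [ 0.4775 -0.311   0.0963]
0 [ 0.5089 -0.1175] dp units to it [0.052 0.979 0.405] from-floor lid coords of tip [-105.6 -309.7]
1 [ 0.5031 -0.0855] dp units to it [0.115 1.129 0.405] from-floor lid coords of tip 
2 [ 0.4972 -0.0535] dp units to it [0.178 1.279 0.405] from-floor lid coords of tip 
3 [ 0.5182 -0.0014] dp units to it [0.131 1.556 0.405] from-floor lid coords of tip 
4 [0.5392 0.0507] dp units to it [0.084 1.833 0.404] from-floor lid coords of tip 
5 [0.5311 0.095 ] dp units to it [0.171 2.041 0.404] from-floor lid coords of tip 
6 [0.523  0.1393] dp units to it [0.258 2.248 0.404] from-floor lid coords of tip 
[[273.91271505 126.58884663]
 [269.2844523  118.19207601]
 [302.6933562   91.61208488]] 1.5357262448764775
[213  66]
```

View pics/tip.png

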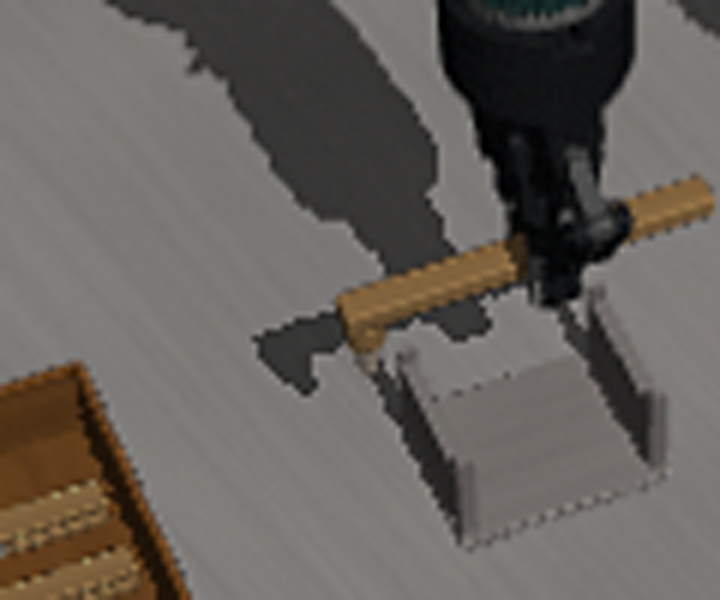

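The crop puts the pale bristle tip at (370,365), where I predicted (365,363), so the grip offsets are right. Moving above the latch end of the channel.

>>> servo_tool --moves '[{"dp": [0.01, 0.196, 0], "delta_rot": [0, 0, 0], "fingers": 0}, {"dp": [0.01, 0.196, 0], "delta_rot": [0, 0, 0], "fingers": 0}, {"dp": [0.01, 0.196, 0], "delta_rot": [0, 0, 0], "fingers": 0}, {"dp": [0.01, 0.196, 0], "delta_rot": [0, 0, 0], "fingers": 0}, {"dp": [0.01, 0.196, 0], "delta_rot": [0, 0, 0], "fingers": 0}]'

```text
clock: 31.8
position: [0.4321, -0.0992, 0.1868]
ee_rot: [-0.001, 0.108, 0.994, -0.001]
contact_force: [0.4, 0.8, -1.3]
width: 0.0149
gripper_force: 49.1
```

>>> servo_tool --moves '[{"dp": [0, 0, 0.1], "delta_rot": [0, 0, 0], "fingers": 0}, {"dp": [0, 0, 0.1], "delta_rot": [0, 0, 0], "fingers": 0}, {"dp": [0, 0, 0.05], "delta_rot": [0, 0, 0], "fingers": 0}, {"dp": [0, 0, 0.05], "delta_rot": [0, 0, 0], "fingers": 0}, {"dp": [0, 0, 0], "delta_rot": [0, 0, 0], "fingers": 0}]'

```text
clock: 32.3
position: [0.4313, -0.1008, 0.1258]
ee_rot: [-0.002, 0.108, 0.994, -0.001]
contact_force: [0.9, 0.5, -0.2]
width: 0.015
gripper_force: 49.2
```

>>> servo_tool --moves '[{"dp": [0, 0, 0], "delta_rot": [0, 0, 0], "fingers": 0}, {"dp": [0, 0, 0], "delta_rot": [0, 0, 0], "fingers": 0}]'

```text
clock: 32.5
position: [0.4323, -0.1012, 0.1273]
ee_rot: [-0.001, 0.108, 0.994, -0.001]
contact_force: [0.5, -0.7, -1.1]
width: 0.015
gripper_force: 49.2
```

```bash
python3 -c "
from way import *
from pegs import *
report()
grab('scene','s12');grab('top','t12');lid('t12');pegs('t12',(.3,.75,-.2,.2),(.026,.045));pegs('t12',(.45,.75,-.48,-.25),(.012,.029))
w=load('s12');s=readout.get_state();M=Rq(s['ee_rot']).as_matrix()
t=s['position']+M@TIP;c=proj(w,[t])[0].astype(int);x0,y0=c-[60,50];im=w['im'][y0:y0+100,x0:x0+120,::-1];cv2.imwrite('pics/tip2.png',cv2.resize(im,None,fx=6,fy=6,interpolation=cv2.INTER_CUBIC))
print('tip px',(proj(w,[t])-[x0,y0])*6,'seam0..2',(proj(w,[np.r_[W[i],.018] for i in range(3)])-[x0,y0])*6)"
```

```text
t 32.85 pos [ 0.4321 -0.101   0.1272] yaw 77.64 toolz [-0.0024 -0.002  -1.    ] F [ 0.12 -0.45 -0.43] gf 49.22704339027405 tip [ 0.5105 -0.1184  0.0376]
0 [ 0.5089 -0.1175] dp units to it [0.009 0.003 0.113] from-floor lid coords of tip [ -38.6 -126.2]
1 [ 0.5031 -0.0855] dp units to it [0.071 0.153 0.113] from-floor lid coords of tip 
2 [ 0.4972 -0.0535] dp units to it [0.134 0.303 0.112] from-floor lid coords of tip 
3 [ 0.5182 -0.0014] dp units to it [0.087 0.58  0.112] from-floor lid coords of tip 
4 [0.5392 0.0507] dp units to it [0.041 0.857 0.111] from-floor lid coords of tip 
5 [0.5311 0.095 ] dp units to it [0.128 1.065 0.111] from-floor lid coords of tip 
6 [0.523  0.1393] dp units to it [0.214 1.272 0.11 ] from-floor lid coords of tip 
t12 lid [0.5257 0.0129] [0.1992 0.3208] 10.21 z [0.0128 0.0186 0.0257]
t12 peg px [444. 215.] 183 z [0.0145 0.0184 0.0232] [ 0.6406 -0.3168] [0.0152 0.0904] 78.6
t12 peg px [457. 219.] 185 z [0.0144 0.0185 0.0235] [ 0.6292 -0.3501] [0.0162 0.0913] 77.1
t12 peg px [471. 222.] 165 z [0.0144 0.0183 0.0244] [ 0.6205 -0.3882] [0.0157 0.0891] 78.1
t12 peg px [488. 227.] 62 z [0.0143 0.0206 0.0281] [ 0.6044 -0.4317] [0.0037 0.0866] 77.8
tip px [[365.4421159  304.21224068]] seam0..2 [[369.50973973 329.14111152]
 [426.65125045 375.32325891]
 [484.62765765 422.17388173]]
```

View pics/tip2.png

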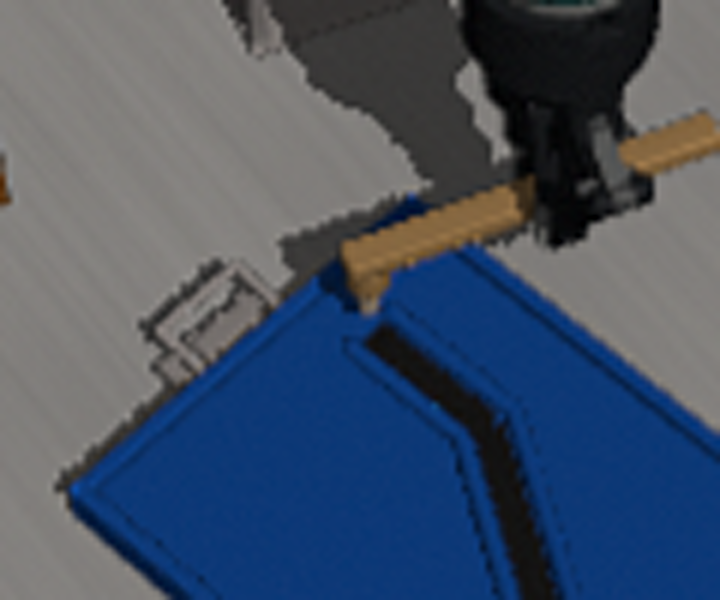

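The tip hangs at (370,308), just above the channel's latch end at about (372,328), and all three pegs are in the tray. Lowering to press lightly.

>>> servo_tool --moves '[{"dp": [0.009, 0.003, 0.03], "delta_rot": [0, 0, 0], "fingers": 0}, {"dp": [0, 0, 0.03], "delta_rot": [0, 0, 0], "fingers": 0}, {"dp": [0, 0, 0.03], "delta_rot": [0, 0, 0], "fingers": 0}, {"dp": [0, 0, 0.022], "delta_rot": [0, 0, 0], "fingers": 0}, {"dp": [0, 0, 0], "delta_rot": [0, 0, 0], "fingers": 0}]'

```text
clock: 33.5
position: [0.4298, -0.0997, 0.1036]
ee_rot: [-0.002, 0.108, 0.994, -0.001]
contact_force: [-1.5, 0.7, 1.4]
width: 0.0148
gripper_force: 49.4
```

```bash
python3 -c "
from way import *
report(n=14)"
```

```text
t 34.15 pos [ 0.4301 -0.0998  0.1044] yaw 77.65 toolz [-0.0027 -0.0019 -1.    ] F [-0.89  0.25  0.57] gf 49.368839263916016 tip [ 0.5084 -0.1172  0.0147]
0 [ 0.5089 -0.1175] dp units to it [-0.003 -0.001 -0.002] from-floor lid coords of tip [ -40.4 -124.6]
1 [ 0.5031 -0.0855] dp units to it [ 0.06   0.149 -0.002] from-floor lid coords of tip 
2 [ 0.4972 -0.0535] dp units to it [ 0.123  0.299 -0.002] from-floor lid coords of tip 
3 [ 0.5182 -0.0014] dp units to it [ 0.076  0.576 -0.003] from-floor lid coords of tip 
4 [0.5392 0.0507] dp units to it [ 0.029  0.853 -0.004] from-floor lid coords of tip 
5 [0.5311 0.095 ] dp units to it [ 0.116  1.06  -0.004] from-floor lid coords of tip 
6 [0.523  0.1393] dp units to it [ 0.203  1.268 -0.004] from-floor lid coords of tip
```

>>> servo_tool --moves '[{"dp": [0.0056, 0.0136, 0], "delta_rot": [0, 0, 0], "fingers": 0}, {"dp": [0.0056, 0.0136, 0], "delta_rot": [0, 0, 0], "fingers": 0}, {"dp": [0.0056, 0.0136, 0], "delta_rot": [0, 0, 0], "fingers": 0}, {"dp": [0.0056, 0.0136, 0], "delta_rot": [0, 0, 0], "fingers": 0}, {"dp": [0.0056, 0.0136, 0], "delta_rot": [0, 0, 0], "fingers": 0}]'

```text
clock: 34.7
position: [0.4276, -0.0851, 0.1044]
ee_rot: [-0.001, 0.108, 0.994, -0.001]
contact_force: [0.2, -0.0, 0.6]
width: 0.0148
gripper_force: 49.4
```

>>> servo_tool --moves '[{"dp": [0.0056, 0.0136, 0], "delta_rot": [0, 0, 0], "fingers": 0}, {"dp": [0.0056, 0.0136, 0], "delta_rot": [0, 0, 0], "fingers": 0}, {"dp": [0.0056, 0.0136, 0], "delta_rot": [0, 0, 0], "fingers": 0}, {"dp": [0.0056, 0.0136, 0], "delta_rot": [0, 0, 0], "fingers": 0}, {"dp": [0.0056, 0.0136, 0], "delta_rot": [0, 0, 0], "fingers": 0}]'

```text
clock: 35.2
position: [0.425, -0.0706, 0.1043]
ee_rot: [-0.001, 0.108, 0.994, -0.001]
contact_force: [0.4, -0.8, -0.1]
width: 0.0151
gripper_force: 49.4
```

>>> servo_tool --moves '[{"dp": [0.0056, 0.0136, 0], "delta_rot": [0, 0, 0], "fingers": 0}, {"dp": [0.0056, 0.0136, 0], "delta_rot": [0, 0, 0], "fingers": 0}, {"dp": [0.0056, 0.0136, 0], "delta_rot": [0, 0, 0], "fingers": 0}, {"dp": [0.0056, 0.0136, 0], "delta_rot": [0, 0, 0], "fingers": 0}, {"dp": [0.0056, 0.0136, 0], "delta_rot": [0, 0, 0], "fingers": 0}]'

```text
clock: 35.7
position: [0.4224, -0.0561, 0.1043]
ee_rot: [-0.001, 0.108, 0.994, -0.001]
contact_force: [0.6, -0.9, -0.0]
width: 0.0152
gripper_force: 49.4
```

```bash
python3 -c "
from way import *
report(n=1)"
```

```text
t 35.7 pos [ 0.4224 -0.0561  0.1043] yaw 77.65 toolz [-0.0029 -0.0018 -1.    ] F [ 0.62 -0.94 -0.04] gf 49.37335252761841 tip [ 0.5007 -0.0735  0.0146]
0 [ 0.5089 -0.1175] dp units to it [-0.087 -0.206 -0.002] from-floor lid coords of tip [-40.1 -80.3]
1 [ 0.5031 -0.0855] dp units to it [-0.024 -0.056 -0.002] from-floor lid coords of tip 
2 [ 0.4972 -0.0535] dp units to it [ 0.039  0.094 -0.002] from-floor lid coords of tip 
3 [ 0.5182 -0.0014] dp units to it [-0.008  0.371 -0.003] from-floor lid coords of tip 
4 [0.5392 0.0507] dp units to it [-0.055  0.648 -0.004] from-floor lid coords of tip 
5 [0.5311 0.095 ] dp units to it [ 0.032  0.855 -0.004] from-floor lid coords of tip 
6 [0.523  0.1393] dp units to it [ 0.119  1.063 -0.004] from-floor lid coords of tip
```

>>> servo_tool --moves '[{"dp": [0.0056, 0.0135, 0], "delta_rot": [0, 0, 0], "fingers": 0}, {"dp": [0.0056, 0.0135, 0], "delta_rot": [0, 0, 0], "fingers": 0}, {"dp": [0.0056, 0.0135, 0], "delta_rot": [0, 0, 0], "fingers": 0}, {"dp": [0.0056, 0.0135, 0], "delta_rot": [0, 0, 0], "fingers": 0}, {"dp": [0.0056, 0.0135, 0], "delta_rot": [0, 0, 0], "fingers": 0}]'

```text
clock: 36.2
position: [0.4198, -0.0417, 0.1043]
ee_rot: [-0.001, 0.108, 0.994, -0.001]
contact_force: [0.4, -0.7, -0.3]
width: 0.015
gripper_force: 49.4
```

>>> servo_tool --moves '[{"dp": [0.0056, 0.0135, 0], "delta_rot": [0, 0, 0], "fingers": 0}, {"dp": [0.0056, 0.0135, 0], "delta_rot": [0, 0, 0], "fingers": 0}, {"dp": [-0.0025, 0.015, 0], "delta_rot": [0, 0, 0], "fingers": 0}, {"dp": [-0.0025, 0.015, 0], "delta_rot": [0, 0, 0], "fingers": 0}, {"dp": [-0.0025, 0.015, 0], "delta_rot": [0, 0, 0], "fingers": 0}]'

```text
clock: 36.7
position: [0.4222, -0.0275, 0.1042]
ee_rot: [-0.001, 0.108, 0.994, -0.001]
contact_force: [-0.1, -0.3, -0.1]
width: 0.0151
gripper_force: 49.4
```

>>> servo_tool --moves '[{"dp": [-0.0025, 0.015, 0], "delta_rot": [0, 0, 0], "fingers": 0}, {"dp": [-0.0025, 0.015, 0], "delta_rot": [0, 0, 0], "fingers": 0}, {"dp": [-0.0025, 0.015, 0], "delta_rot": [0, 0, 0], "fingers": 0}, {"dp": [-0.0025, 0.015, 0], "delta_rot": [0, 0, 0], "fingers": 0}, {"dp": [-0.0025, 0.015, 0], "delta_rot": [0, 0, 0], "fingers": 0}]'

```text
clock: 37.2
position: [0.428, -0.0134, 0.1042]
ee_rot: [-0.001, 0.108, 0.994, -0.001]
contact_force: [-0.1, -1.7, -0.8]
width: 0.0153
gripper_force: 49.4
```

>>> servo_tool --moves '[{"dp": [-0.0025, 0.015, 0], "delta_rot": [0, 0, 0], "fingers": 0}, {"dp": [-0.0025, 0.015, 0], "delta_rot": [0, 0, 0], "fingers": 0}, {"dp": [-0.0025, 0.015, 0], "delta_rot": [0, 0, 0], "fingers": 0}, {"dp": [-0.0025, 0.015, 0], "delta_rot": [0, 0, 0], "fingers": 0}, {"dp": [-0.0025, 0.015, 0], "delta_rot": [0, 0, 0], "fingers": 0}]'

```text
clock: 37.7
position: [0.4336, 0.0007, 0.1042]
ee_rot: [-0.001, 0.108, 0.994, -0.001]
contact_force: [-0.5, -0.9, 0.2]
width: 0.0149
gripper_force: 49.4
```

```bash
python3 -c "
from way import *
report(n=1)"
```

```text
t 37.7 pos [0.4336 0.0007 0.1042] yaw 77.65 toolz [-0.0029 -0.0018 -1.    ] F [-0.55 -0.9   0.22] gf 49.37994360923767 tip [ 0.5119 -0.0166  0.0145]
0 [ 0.5089 -0.1175] dp units to it [-0.093 -0.496 -0.002] from-floor lid coords of tip [-18.9 -26.4]
1 [ 0.5031 -0.0855] dp units to it [-0.03  -0.346 -0.002] from-floor lid coords of tip 
2 [ 0.4972 -0.0535] dp units to it [ 0.032 -0.196 -0.002] from-floor lid coords of tip 
3 [ 0.5182 -0.0014] dp units to it [-0.014  0.081 -0.003] from-floor lid coords of tip 
4 [0.5392 0.0507] dp units to it [-0.061  0.358 -0.004] from-floor lid coords of tip 
5 [0.5311 0.095 ] dp units to it [ 0.026  0.566 -0.004] from-floor lid coords of tip 
6 [0.523  0.1393] dp units to it [ 0.113  0.773 -0.004] from-floor lid coords of tip
```

>>> servo_tool --moves '[{"dp": [-0.0025, 0.015, 0], "delta_rot": [0, 0, 0], "fingers": 0}, {"dp": [-0.0025, 0.015, -0.001], "delta_rot": [0, 0, 0], "fingers": 0}, {"dp": [-0.0025, 0.015, -0.001], "delta_rot": [0, 0, 0], "fingers": 0}, {"dp": [-0.0025, 0.015, -0.001], "delta_rot": [0, 0, 0], "fingers": 0}, {"dp": [-0.0025, 0.015, 0], "delta_rot": [0, 0, 0], "fingers": 0}]'

```text
clock: 38.2
position: [0.4393, 0.0149, 0.1048]
ee_rot: [-0.001, 0.108, 0.994, -0.001]
contact_force: [-0.1, -0.2, 0.8]
width: 0.0149
gripper_force: 49.4
```

>>> servo_tool --moves '[{"dp": [-0.0025, 0.015, 0], "delta_rot": [0, 0, 0], "fingers": 0}, {"dp": [-0.0025, 0.015, 0], "delta_rot": [0, 0, 0], "fingers": 0}, {"dp": [-0.0025, 0.015, 0], "delta_rot": [0, 0, 0], "fingers": 0}, {"dp": [-0.0025, 0.015, 0], "delta_rot": [0, 0, 0], "fingers": 0}, {"dp": [-0.0025, 0.015, 0], "delta_rot": [0, 0, 0], "fingers": 0}]'

```text
clock: 38.7
position: [0.4449, 0.029, 0.1047]
ee_rot: [-0.001, 0.108, 0.994, -0.001]
contact_force: [-0.1, -0.9, 0.1]
width: 0.015
gripper_force: 49.4
```

>>> servo_tool --moves '[{"dp": [-0.0025, 0.015, 0], "delta_rot": [0, 0, 0], "fingers": 0}, {"dp": [-0.0025, 0.015, 0], "delta_rot": [0, 0, 0], "fingers": 0}, {"dp": [-0.0025, 0.015, 0], "delta_rot": [0, 0, 0], "fingers": 0}, {"dp": [-0.0025, 0.015, 0], "delta_rot": [0, 0, 0], "fingers": 0}, {"dp": [-0.0025, 0.015, 0], "delta_rot": [0, 0, 0], "fingers": 0}]'

```text
clock: 39.2
position: [0.4505, 0.0431, 0.1046]
ee_rot: [-0.001, 0.108, 0.994, -0.001]
contact_force: [0.4, -0.3, 0.1]
width: 0.015
gripper_force: 49.4
```

>>> servo_tool --moves '[{"dp": [-0.0025, 0.015, 0], "delta_rot": [0, 0, 0], "fingers": 0}, {"dp": [-0.0025, 0.015, 0], "delta_rot": [0, 0, 0], "fingers": 0}, {"dp": [-0.0025, 0.015, 0], "delta_rot": [0, 0, 0], "fingers": 0}, {"dp": [-0.0025, 0.015, 0], "delta_rot": [0, 0, 0], "fingers": 0}, {"dp": [-0.0025, 0.015, 0], "delta_rot": [0, 0, 0], "fingers": 0}]'

```text
clock: 39.7
position: [0.4562, 0.0572, 0.1046]
ee_rot: [-0.001, 0.108, 0.994, -0.001]
contact_force: [-0.1, -1.7, 0.1]
width: 0.0147
gripper_force: 49.4
```

```bash
python3 -c "
from way import *
report(n=1)"
```

```text
t 39.7 pos [0.4562 0.0572 0.1046] yaw 77.65 toolz [-0.0029 -0.0018 -1.    ] F [-0.09 -1.67  0.08] gf 49.37428951263428 tip [0.5346 0.0398 0.0149]
0 [ 0.5089 -0.1175] dp units to it [-0.043 -0.796  0.001] from-floor lid coords of tip [13.5 25.1]
1 [ 0.5031 -0.0855] dp units to it [ 0.02  -0.646  0.001] from-floor lid coords of tip 
2 [ 0.4972 -0.0535] dp units to it [ 0.083 -0.496  0.001] from-floor lid coords of tip 
3 [ 0.5182 -0.0014] dp units to it [ 0.036 -0.219  0.   ] from-floor lid coords of tip 
4 [0.5392 0.0507] dp units to it [-0.011  0.058 -0.001] from-floor lid coords of tip 
5 [0.5311 0.095 ] dp units to it [ 0.076  0.266 -0.001] from-floor lid coords of tip 
6 [0.523  0.1393] dp units to it [ 0.163  0.473 -0.001] from-floor lid coords of tip
```

>>> servo_tool --moves '[{"dp": [-0.0027, 0.0145, 0], "delta_rot": [0, 0, 0], "fingers": 0}, {"dp": [-0.0027, 0.0145, 0], "delta_rot": [0, 0, 0], "fingers": 0}, {"dp": [-0.0027, 0.0145, 0], "delta_rot": [0, 0, 0], "fingers": 0}, {"dp": [-0.0027, 0.0145, 0], "delta_rot": [0, 0, 0], "fingers": 0}, {"dp": [0.0058, 0.0138, 0], "delta_rot": [0, 0, 0], "fingers": 0}]'

```text
clock: 40.2
position: [0.4606, 0.071, 0.1046]
ee_rot: [-0.001, 0.108, 0.994, -0.001]
contact_force: [-0.4, 0.2, 0.6]
width: 0.015
gripper_force: 49.4
```

>>> servo_tool --moves '[{"dp": [0.0058, 0.0138, 0], "delta_rot": [0, 0, 0], "fingers": 0}, {"dp": [0.0058, 0.0138, 0], "delta_rot": [0, 0, 0], "fingers": 0}, {"dp": [0.0058, 0.0138, 0], "delta_rot": [0, 0, 0], "fingers": 0}, {"dp": [0.0058, 0.0138, 0], "delta_rot": [0, 0, 0], "fingers": 0}, {"dp": [0.0058, 0.0138, 0], "delta_rot": [0, 0, 0], "fingers": 0}]'

```text
clock: 40.7
position: [0.4574, 0.0857, 0.1046]
ee_rot: [-0.001, 0.108, 0.994, -0.001]
contact_force: [0.0, -1.4, 0.6]
width: 0.0149
gripper_force: 49.4
```

>>> servo_tool --moves '[{"dp": [0.0058, 0.0138, 0], "delta_rot": [0, 0, 0], "fingers": 0}, {"dp": [0.0058, 0.0138, 0], "delta_rot": [0, 0, 0], "fingers": 0}, {"dp": [0.0058, 0.0138, 0], "delta_rot": [0, 0, 0], "fingers": 0}, {"dp": [0.0058, 0.0138, 0], "delta_rot": [0, 0, 0], "fingers": 0}, {"dp": [0.0058, 0.0138, 0], "delta_rot": [0, 0, 0], "fingers": 0}]'

```text
clock: 41.2
position: [0.4547, 0.1005, 0.1046]
ee_rot: [-0.001, 0.108, 0.994, -0.001]
contact_force: [0.6, -0.7, -0.4]
width: 0.015
gripper_force: 49.4
```

>>> servo_tool --moves '[{"dp": [0.0058, 0.0138, 0], "delta_rot": [0, 0, 0], "fingers": 0}, {"dp": [0.0058, 0.0138, 0], "delta_rot": [0, 0, 0], "fingers": 0}, {"dp": [0.0058, 0.0138, 0], "delta_rot": [0, 0, 0], "fingers": 0}, {"dp": [0.0058, 0.0138, 0], "delta_rot": [0, 0, 0], "fingers": 0}, {"dp": [0.0058, 0.0138, 0], "delta_rot": [0, 0, 0], "fingers": 0}]'

```text
clock: 41.7
position: [0.452, 0.1152, 0.1045]
ee_rot: [-0.001, 0.108, 0.994, -0.001]
contact_force: [-0.9, -1.7, 0.6]
width: 0.0149
gripper_force: 49.4
```

```bash
python3 -c "
from way import *
report(n=1)"
```

```text
t 41.7 pos [0.452  0.1152 0.1045] yaw 77.65 toolz [-0.0028 -0.0018 -1.    ] F [-0.88 -1.66  0.62] gf 49.3803995847702 tip [0.5304 0.0978 0.0149]
0 [ 0.5089 -0.1175] dp units to it [-0.125 -1.074  0.002] from-floor lid coords of tip [19.8 82.9]
1 [ 0.5031 -0.0855] dp units to it [-0.063 -0.924  0.001] from-floor lid coords of tip 
2 [ 0.4972 -0.0535] dp units to it [-0.    -0.775  0.001] from-floor lid coords of tip 
3 [ 0.5182 -0.0014] dp units to it [-0.047 -0.498  0.   ] from-floor lid coords of tip 
4 [0.5392 0.0507] dp units to it [-0.094 -0.221 -0.   ] from-floor lid coords of tip 
5 [0.5311 0.095 ] dp units to it [-0.007 -0.013 -0.001] from-floor lid coords of tip 
6 [0.523  0.1393] dp units to it [ 0.08   0.195 -0.001] from-floor lid coords of tip
```

>>> servo_tool --moves '[{"dp": [0.0057, 0.0139, 0], "delta_rot": [0, 0, 0], "fingers": 0}, {"dp": [0.0057, 0.0139, 0], "delta_rot": [0, 0, 0], "fingers": 0}, {"dp": [0.0057, 0.0139, 0], "delta_rot": [0, 0, 0], "fingers": 0}, {"dp": [0.0057, 0.0139, 0], "delta_rot": [0, 0, 0], "fingers": 0}, {"dp": [0.0057, 0.0139, 0], "delta_rot": [0, 0, 0], "fingers": 0}]'

```text
clock: 42.2
position: [0.4494, 0.13, 0.1045]
ee_rot: [-0.001, 0.108, 0.994, -0.001]
contact_force: [0.1, -1.6, 0.5]
width: 0.0153
gripper_force: 49.4
```

>>> servo_tool --moves '[{"dp": [0.0057, 0.0139, 0], "delta_rot": [0, 0, 0], "fingers": 0}, {"dp": [0.0057, 0.0139, 0], "delta_rot": [0, 0, 0], "fingers": 0}, {"dp": [0.0057, 0.0139, 0], "delta_rot": [0, 0, 0], "fingers": 0}, {"dp": [0.0057, 0.0139, 0], "delta_rot": [0, 0, 0], "fingers": 0}, {"dp": [0.0057, 0.0139, 0], "delta_rot": [0, 0, 0], "fingers": 0}]'

```text
clock: 42.7
position: [0.4468, 0.1448, 0.1045]
ee_rot: [-0.001, 0.108, 0.994, -0.001]
contact_force: [0.5, -1.3, 0.4]
width: 0.0149
gripper_force: 49.4
```

>>> servo_tool --moves '[{"dp": [0.0057, 0.0139, 0], "delta_rot": [0, 0, 0], "fingers": 0}, {"dp": [0.0057, 0.0139, 0], "delta_rot": [0, 0, 0], "fingers": 0}, {"dp": [0.0057, 0.0139, 0], "delta_rot": [0, 0, 0], "fingers": 0}, {"dp": [0.0057, 0.0139, 0], "delta_rot": [0, 0, 0], "fingers": 0}, {"dp": [0, 0.002, 0], "delta_rot": [0, 0, 0], "fingers": 0}]'

```text
clock: 43.2
position: [0.4447, 0.1571, 0.1045]
ee_rot: [-0.001, 0.107, 0.994, -0.001]
contact_force: [-0.6, -0.7, 0.6]
width: 0.0153
gripper_force: 49.4
```

>>> servo_tool --moves '[{"dp": [0, 0, 0], "delta_rot": [0, 0, 0], "fingers": 0}]'

```text
clock: 43.3
position: [0.4447, 0.1569, 0.1044]
ee_rot: [-0.001, 0.107, 0.994, -0.001]
contact_force: [0.7, -0.3, 0.2]
width: 0.0149
gripper_force: 49.4
```

```bash
python3 -c "
from way import *
report(n=6)" | tail -8 | sed -n '1,2p;8p'
```

```text
t 43.55 pos [0.4447 0.1569 0.1044] yaw 77.64 toolz [-0.0031 -0.0016 -1.    ] F [-0.62  0.25  0.36] gf 49.36906456947327 tip [0.523  0.1395 0.0147]
0 [ 0.5089 -0.1175] dp units to it [-2.06e-01 -1.27e+00  1.00e-03] from-floor lid coords of tip [ 20.1 125.2]
6 [0.523  0.1393] dp units to it [-0.    -0.001 -0.001] from-floor lid coords of tip
```

>>> servo_tool --moves '[{"dp": [0, 0, -0.1], "delta_rot": [0, 0, 0], "fingers": 0}, {"dp": [0, 0, -0.2], "delta_rot": [0, 0, 0], "fingers": 0}, {"dp": [0, 0, -0.13], "delta_rot": [0, 0, 0], "fingers": 0}, {"dp": [0, 0, 0], "delta_rot": [0, 0, 0], "fingers": 0}]'

```text
clock: 44.0
position: [0.4474, 0.1573, 0.1939]
ee_rot: [0.003, 0.108, 0.994, 0.0]
contact_force: [0.6, 0.3, -1.1]
width: 0.015
gripper_force: 49.2
```

```bash
python3 plan.py 0.400 -0.2948 0.19 77.64
```

```text
t 44.0 pos [0.4474 0.1573 0.1939] yaw 77.65 w 0.015 gf 49.232996106147766 F [ 0.6  0.3 -1.1]
rot units [0.01 0.05 0.  ] dp units after [-0.252 -2.259  0.019]
```

>>> servo_tool --moves '[{"dp": [-0.021, -0.188, 0], "delta_rot": [0, 0, 0], "fingers": 0}, {"dp": [-0.021, -0.188, 0], "delta_rot": [0, 0, 0], "fingers": 0}, {"dp": [-0.021, -0.188, 0], "delta_rot": [0, 0, 0], "fingers": 0}, {"dp": [-0.021, -0.188, 0], "delta_rot": [0, 0, 0], "fingers": 0}, {"dp": [-0.021, -0.188, 0], "delta_rot": [0, 0, 0], "fingers": 0}]'

```text
clock: 44.5
position: [0.4243, -0.0325, 0.1898]
ee_rot: [-0.002, 0.107, 0.994, -0.001]
contact_force: [0.3, -0.1, -0.8]
width: 0.015
gripper_force: 49.3
```

>>> servo_tool --moves '[{"dp": [-0.021, -0.188, 0], "delta_rot": [0, 0, 0], "fingers": 0}, {"dp": [-0.021, -0.188, 0], "delta_rot": [0, 0, 0], "fingers": 0}, {"dp": [-0.021, -0.188, 0], "delta_rot": [0, 0, 0], "fingers": 0}, {"dp": [-0.021, -0.188, 0], "delta_rot": [0, 0, 0], "fingers": 0}, {"dp": [-0.021, -0.188, 0], "delta_rot": [0, 0, 0], "fingers": 0}]'

```text
clock: 45.0
position: [0.4046, -0.2206, 0.1901]
ee_rot: [-0.002, 0.108, 0.994, -0.001]
contact_force: [1.8, 1.3, -0.2]
width: 0.015
gripper_force: 49.3
```

>>> servo_tool --moves '[{"dp": [-0.021, -0.188, 0], "delta_rot": [0, 0, 0], "fingers": 0}, {"dp": [-0.021, -0.188, 0], "delta_rot": [0, 0, 0], "fingers": 0}, {"dp": [0, 0, 0], "delta_rot": [0, 0, 0], "fingers": 0}, {"dp": [0, 0, 0], "delta_rot": [0, 0, 0], "fingers": 0}, {"dp": [0, 0, 0], "delta_rot": [0, 0, 0], "fingers": 0}]'

```text
clock: 45.5
position: [0.3972, -0.2934, 0.1905]
ee_rot: [-0.002, 0.107, 0.994, -0.0]
contact_force: [-1.1, 0.6, -0.4]
width: 0.015
gripper_force: 49.3
```

```bash
python3 -c "
from way import *
report(n=5)" | head -1; python3 plan.py 0.4015 -0.296 0.1055 77.64
```

```text
t 45.7 pos [ 0.3975 -0.2933  0.1909] yaw 77.73 toolz [-0.0031 -0.0014 -1.    ] F [-0.32  0.33 -1.09] gf 49.33716952800751 tip [ 0.4759 -0.3106  0.1012]
t 45.75 pos [ 0.3979 -0.2937  0.1914] yaw 77.73 w 0.015 gf 49.33759689331055 F [-0.3 -0.2 -0.6]
rot units [-0.02 -0.02  0.02] dp units after [-0.02  -0.007  0.43 ]
```

>>> servo_tool --moves '[{"dp": [-0.02, -0.007, 0], "delta_rot": [0, 0, 0], "fingers": 0}, {"dp": [0, 0, 0.15], "delta_rot": [0, 0, 0], "fingers": 0}, {"dp": [0, 0, 0.15], "delta_rot": [0, 0, 0], "fingers": 0}, {"dp": [0, 0, 0.08], "delta_rot": [0, 0, 0], "fingers": 0}, {"dp": [0, 0, 0], "delta_rot": [0, 0, 0], "fingers": 0}]'

```text
clock: 46.25
position: [0.4004, -0.2958, 0.1134]
ee_rot: [-0.003, 0.107, 0.994, 0.001]
contact_force: [-0.7, 0.5, -0.6]
width: 0.015
gripper_force: 49.3
```

>>> servo_tool --moves '[{"dp": [0, 0, 0], "delta_rot": [0, 0, 0], "fingers": 0}, {"dp": [0, 0, 0], "delta_rot": [0, 0, 0], "fingers": 0}]'

```text
clock: 46.45
position: [0.402, -0.2976, 0.1165]
ee_rot: [-0.0, 0.107, 0.994, -0.002]
contact_force: [0.3, 0.4, -0.1]
width: 0.0149
gripper_force: 49.3
```

```bash
python3 -c "
from way import *
report(n=5)" | head -1; python3 plan.py 0.4015 -0.296 0.1052 77.64
```

```text
t 46.65 pos [ 0.4018 -0.2975  0.1165] yaw 77.65 toolz [-0.0014 -0.0032 -1.    ] F [ 0.09  0.04 -0.55] gf 49.34435248374939 tip [ 0.4803 -0.315   0.0269]
t 46.7 pos [ 0.4015 -0.2972  0.1161] yaw 77.65 w 0.0151 gf 49.34434175491333 F [-0.7  0.8 -1.1]
rot units [-0.03 -0.01  0.  ] dp units after [0.001 0.006 0.055]
```

>>> servo_tool --moves '[{"dp": [0, 0.005, 0.03], "delta_rot": [0, 0, 0], "fingers": 0}, {"dp": [0, 0, 0.025], "delta_rot": [0, 0, 0], "fingers": 0}, {"dp": [0, 0, 0], "delta_rot": [0, 0, 0], "fingers": 0}, {"dp": [0, 0, 0], "delta_rot": [0, 0, 0], "fingers": 0}]'

```text
clock: 47.1
position: [0.4014, -0.2959, 0.1044]
ee_rot: [-0.001, 0.108, 0.994, -0.001]
contact_force: [0.1, 0.1, 3.6]
width: 0.0152
gripper_force: 49.8
```

```bash
python3 -c "
from way import *
report(n=8)" | head -1
```

```text
t 47.45 pos [ 0.4014 -0.2959  0.1043] yaw 77.65 toolz [-0.0028 -0.0016 -1.    ] F [-0.15  0.47  2.54] gf 49.73625183105469 tip [ 0.4798 -0.3133  0.0146]
```

>>> servo_tool --moves '[{"dp": [0, 0, 0], "delta_rot": [0, 0, 0], "fingers": 0.22}, {"dp": [0, 0, 0], "delta_rot": [0, 0, 0], "fingers": 0.4}, {"dp": [0, 0, 0], "delta_rot": [0, 0, 0], "fingers": 0.45}, {"dp": [0, 0, 0], "delta_rot": [0, 0, 0], "fingers": 0.45}, {"dp": [0, 0, -0.1], "delta_rot": [0, 0, 0], "fingers": 0.45}]'

```text
clock: 48.0
position: [0.4001, -0.2948, 0.1226]
ee_rot: [-0.004, 0.108, 0.994, 0.001]
contact_force: [-0.7, -0.3, 0.4]
width: 0.0383
gripper_force: 0.0
```

>>> servo_tool --moves '[{"dp": [0, 0, -0.2], "delta_rot": [0, 0, 0], "fingers": 0.45}, {"dp": [0, 0, -0.2], "delta_rot": [0, 0, 0], "fingers": 0.45}, {"dp": [0, 0, -0.2], "delta_rot": [0, 0, 0], "fingers": 0.45}, {"dp": [0, 0, -0.2], "delta_rot": [0, 0, 0], "fingers": 0.45}, {"dp": [0, 0, 0], "delta_rot": [0, 0, 0], "fingers": 0.45}]'

```text
clock: 48.5
position: [0.4039, -0.2976, 0.2902]
ee_rot: [0.004, 0.108, 0.994, -0.005]
contact_force: [0.8, 0.2, -0.6]
width: 0.0383
gripper_force: 0.0
```

>>> servo_tool --moves '[{"dp": [0.2, 0, 0], "delta_rot": [0, 0, 0], "fingers": 0.45}, {"dp": [0.2, 0, 0], "delta_rot": [0, 0, 0], "fingers": 0.45}, {"dp": [0, 0, 0], "delta_rot": [0, 0, 0], "fingers": 0.45}, {"dp": [0, 0, 0], "delta_rot": [0, 0, 0], "fingers": 0.45}]'

```text
clock: 48.9
position: [0.3232, -0.2783, 0.2842]
ee_rot: [-0.001, 0.108, 0.994, -0.001]
contact_force: [-0.5, -0.8, 0.3]
width: 0.0383
gripper_force: 0.0
```

Run:
```python
from pegs import *
from cone import *
for n in ['top','scene']: grab(n,n[0]+'20')
pegs('t20',(.3,.75,-.48,.2),(.012,.029));pegs('t20',(.2,.5,-.4,-.2),(.045,.075));pegs('s20',(.2,.5,-.4,-.2),(.045,.075))
lamp('t20',(.462,.3838));free(['t20','s20'],np.radians(-81.7),.365)
v=load('t20');a=v['im'][140:345,120:520,::-1];cv2.imwrite('pics/fin.png',cv2.resize(a,None,fx=2,fy=2,interpolation=cv2.INTER_CUBIC))
```

```text
t20 peg px [444. 215.] 187 z [0.0143 0.0181 0.0239] [ 0.6406 -0.3166] [0.0173 0.0911] 79.5
t20 peg px [488. 218.] 79 z [0.0139 0.0214 0.0282] [ 0.6283 -0.4362] [0.0967 0.0309] 7.2
t20 peg px [457. 219.] 188 z [0.0147 0.0186 0.0233] [ 0.6278 -0.3497] [0.0161 0.0922] 78.8
t20 peg px [471. 222.] 168 z [0.0133 0.018  0.0239] [ 0.6209 -0.3886] [0.0148 0.0909] 78.6
t20 peg px [444. 303.] 410 z [0.0513 0.056  0.0611] [ 0.4092 -0.2971] [0.0165 0.1636] 77.3
s20 peg px [300. 129.] 408 z [0.0501 0.0557 0.0605] [ 0.4102 -0.2966] [0.0219 0.1642] 77.3
t20 247 bar yaw -169.76 z 0.2531 offset along beam(d rot -90) -0.0289 ends [-0.0482  0.0497] mid [0.4664 0.3552]
t20 771 az -81.37 tilt 0.3433 +- 0.0185 dz,dlat [-0.0005  0.0005] prof [0.0213 0.0272 0.0306 0.034  0.0349 0.0345 0.0351 0.0352 0.0334] rms 0.00131
s20 1112 az -80.81 tilt 0.351 +- 0.0119 dz,dlat [-0.0006 -0.0002] prof [0.0238 0.0272 0.0308 0.034  0.0343 0.0339 0.0348 0.0349 0.0342] rms 0.00112
```

View pics/fin.png

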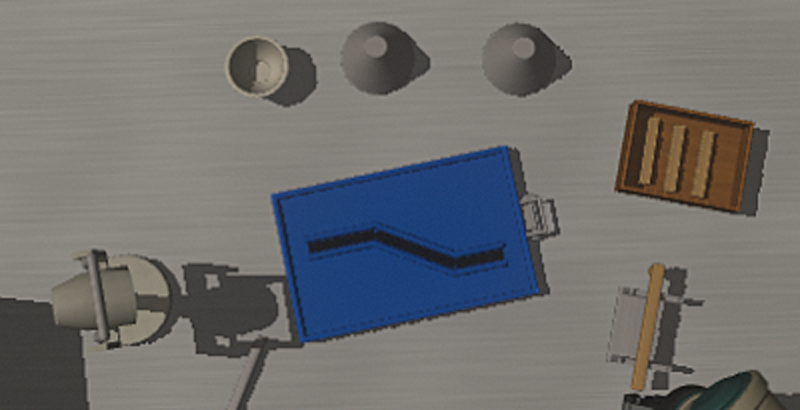

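The final view shows three pegs in the tray, a clear channel, the lamp aimed at the lid, the scrubber level across its rest at about (650,325), and the bystanders unmoved. Handing in.

```bash
python3 -c "
from rig import manip
print(manip.sign_off())"
```

```text
the job is handed in; nothing more can be done
None
```

I cleared the three pegs into the tray, aimed the lamp at the channel's middle (measured about 1° off), scrubbed the whole channel at about 3 cm/s with roughly 1 N, and laid the scrubber back level on its rest; joint 6 briefly read −2.704 rad against its −2.7 limit, and the job is handed in with no verdict shown.

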